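Put away the stripped pump's rings and tie rods

ROBOT

A 7-joint arm with a two-finger parallel gripper is mounted at the origin on the work surface. World frame = base frame: x ahead of the robot, y to its left, z up, the work surface at z = 0. Lengths are in m, angles in rad, forces in N, time in s.
With the tool pointing down it reaches from about 0.4 to 0.875 m from the base axis. Payload 19.3 kg.
Tool frame: the origin (TCP) lies on the centre line of the jaws, within the pads' length; the fingertips stand 14 mm ahead of it and the grasp point (between the pads) lies 5 mm behind it; y points along the fingers, x is the direction in which the jaws open and shut, and the axes are right-handed (so a half turn about y gives the same grasp; the last joint's range is limited). The gripper opens to 85 mm and grips with 20 to 120 N. Pads are 22 mm wide; open, the fingers measure 114 mm over their backs; the gripper's body (76 mm by 85 mm) begins 54 mm behind the grasp point. The pads swing forward as they close: fully open they stand 13 mm farther back than shut.
Start: joints at [1.144, 0.521, -0.036, 1.599, 0.021, 1.021, -0.113], TCP at [0.218, -0.586, 0.245] pointing down, gripper open.
Joint ranges: [-2.91, 2.91], [-0.3, 2.13], [-1.5, 1.42], [0.17, 2.43], [-1.26, 4.41], [0.16, 1.93], [-2.52, 2.52]. Speed limits (rad/s): [1.89, 1.89, 2.39, 2.39, 3.01, 3.01, 3.01].

INTERFACE

Orientations are given as [roll, pitch, yaw] about the fixed x, y, z axes, in that order (R = Rz(yaw) Ry(pitch) Rx(roll)).
In Python, from workcell import monitor, grab_frame, workorder gives the robot as it stands.
- The arm moves only by the tool drive_tool, never from a script. Its argument "steps" is one flat list of numbers, 5 for each row, row after row: the finger opening in mm, from 0 to 85.4, then the shift along the world's x, y, z in mm, then the turn about the world's z in degrees. In form: [fingers, tx, ty, tz, twist, fingers, tx, ty, tz, twist, ...]. A call has exactly 5 rows; each row shifts and turns the commanded pose from where the row before left it; what a row does not reach is not made up. A row lasts 1/12 s, in which the tool goes at most 41.7 mm and 7.16 degrees, less where a joint would pass 70% of its speed; a pose out of reach is approached as far as the arm can. A call is refused whole if a number of a shift passes 41.7 or a number of a turn 7.16, either way. A call with a gripper value outside its range is refused whole. The fingers move at their own pace and stop on an object; "grip_force" is the grip in N (left out, the last holds). Time passes only in rows, so rows that do not move let the fingers close, or fill a call up. It gives the time, the measured TCP pose, the force and the opening at its end, in the units of the state.
- monitor.observe(): the state, without advancing time (a new reading comes with each control period).
- grab_frame(name): name is "scene" or "top" or "wrist"; returns a dict with "frame" (420x560x3 uint8, red, green, blue), "vertical_fov" (degrees; the focal length in pixels is half the picture's height over the tangent of half this angle, whatever the lens; pixels are square), "cx", "cy" (the principal point, pixels), "xyz" and "orientation" of the camera in the world. Camera axes: x right, y down, z forward; pixel columns grow to the right and rows downward; lengths in m; the calibration is good to about 2 mm. A picture is of the moment at which its call begins. There is no depth.
- workorder.job_done(): hands the job in, once; it reports no verdict.
The state is a dict: "clock": time; "qpos": joint angles; "qd": joint speeds; "joint_efforts": joint torques, N m; "position": TCP position; "tool_rot": TCP orientation; "force": force on the tool from outside, world axes, zero at the start; "moment": the same for the moment, N m; "grip_width": finger opening in m.
Only numpy, scipy, OpenCV 4.12 (cv2) and the standard library are available. Lean on these libraries where they do the work, as an engineer would, in place of code of your own. Each camera call takes 0.05 s, during which the arm holds its last target. There are 200 camera calls.

TASK

Put the stripped pump's parts away: hang every loose white seal ring on the parts tree, one to a free hook, turning the tree by the bar handle on top so that a free hook comes round to the open front of the wire guard; and stand every tie rod from the sloping rack upright in the rod stand, dark threaded foot down, one to a socket.

Things in the scene. Friction and masses are not known exactly. Their poses are not given: they have to be found in the camera images.
- rotor (a joint): angle (rad) of the turning part of the parts tree about the vertical post, growing counter-clockwise seen from above; limits -6.2 to 6.2. Friction (about 0.15 N m) keeps it where it is left.
- tree: the parts tree's fixed grey base: disc of 310 mm diameter, 12 mm thick, origin at the centre of its underside, on the turning axis. Its -x side is the open front. A fixed wire guard (3 mm radius wires, top at height 203 mm, on legs at radius 150 mm) covers all of it except the wedge up to 65 degrees either side of the front, so a hook can be loaded only while it points out of the open front.
- grip (a point): on the axis of the tree, centre of the black bar handle on top of the post (60 mm long, 14 mm thick, 30 mm high, centre 245 mm over the table; it is fixed to the turning part and at joint value 0 lies along the base's x axis). Turn the tree by it.
- seat2 (a point): where the centre of a ring lies once it hangs on free hook 2: 85 mm from the axis, 86.5 mm high, straight below the hook's low point. All hooks: 9 mm round steel wire that slopes from the post (height 140 mm) down to a low point 85 mm out (wire centre 115 mm high), then rises outward to its tip (118 mm from the axis, 165 mm high).
- seat3 (a point): where the centre of a ring lies once it hangs on free hook 3: 85 mm from the axis, 86.5 mm high, straight below the hook's low point. Hook k points 72*k degrees counter-clockwise of the base's -x at joint value 0.
- seat4 (a point): where the centre of a ring lies once it hangs on free hook 4: 85 mm from the axis, 86.5 mm high, straight below the hook's low point. The other hooks, 0 and 1, already hold a ring that is fixed to them.
- ring0: white plastic seal ring, 92 mm outer and 66 mm inner diameter, 12 mm thick (rim 13 mm wide), about 90 g, lying flat on the bench at the start; may be absent. Origin at the centre of its underside, z along its axis.
- ring0_center (a point): centre of the hole of ring0, at mid thickness; z along its axis.
- ring1: white plastic seal ring, 92 mm outer and 66 mm inner diameter, 12 mm thick (rim 13 mm wide), about 90 g, lying flat on the bench at the start; may be absent. Origin at the centre of its underside, z along its axis.
- ring1_center (a point): centre of the hole of ring1, at mid thickness; z along its axis.
- ring2: white plastic seal ring, 92 mm outer and 66 mm inner diameter, 12 mm thick (rim 13 mm wide), about 90 g, lying flat on the bench at the start; may be absent. Origin at the centre of its underside, z along its axis.
- ring2_center (a point): centre of the hole of ring2, at mid thickness; z along its axis.
- rod0: steel tie rod, 14 mm diameter, 170 mm long, its foot (lower 30 mm) a dark thread, the rest bright and plain, about 200 g; may be absent. Origin at the centre of its foot, z along the rod away from the foot. It starts in the sloping rack, leaning 35 to 40 degrees from vertical.
- rod1: steel tie rod, 14 mm diameter, 170 mm long, its foot (lower 30 mm) a dark thread, the rest bright and plain, about 200 g; may be absent. Origin at the centre of its foot, z along the rod away from the foot. It starts in the sloping rack, leaning 35 to 40 degrees from vertical.
- rod2: steel tie rod, 14 mm diameter, 170 mm long, its foot (lower 30 mm) a dark thread, the rest bright and plain, about 200 g; may be absent. Origin at the centre of its foot, z along the rod away from the foot. It starts in the sloping rack, leaning 35 to 40 degrees from vertical.
- rack: fixed green sloping rack on the bench, 190 mm long in y; rods sit 50 mm deep in its square 17 mm holes (65 mm apart along y), foot down, leaning towards the rack's own +x by 35 to 40 degrees from vertical. Mouth of the middle hole at 34 mm in x and 68 mm high in the rack's frame. Origin at the centre of its base, on the table.
- stand: fixed aluminium rod stand: block 60 x 170 x 75 mm high with three square sockets 23 mm wide, 60 mm deep, 60 mm apart along its y. Origin at the centre of its underside.
- socket0 (a point): centre of the mouth of socket 0 of the rod stand, 75 mm above the bench; the floor of the socket is 60 mm lower. Empty at the start.
- socket1 (a point): centre of the mouth of socket 1 of the rod stand, 75 mm above the bench; the floor of the socket is 60 mm lower. Empty at the start.
- socket2 (a point): centre of the mouth of socket 2 of the rod stand, 75 mm above the bench; the floor of the socket is 60 mm lower. Empty at the start.
Not all that is in view belongs to the job. Leave any turquoise or yellow look-alike of the ring0 alone.

How it is judged:
By the outcome, as a careful person would: the job done as asked, in the order asked, and still so for the second after the job is handed in, with the robot touching nothing.
Of ring0, ring1, ring2 only 2 to 3 are there at a start; the rules pass over those that are not, and their reading is None.
Of rod0, rod1, rod2 only 2 to 3 are there at a start; the rules pass over those that are not, and their reading is None.
At some moment in a run one of ring0, ring1, ring2 may be knocked a few centimetres aside while the robot is not near it.
It also fails if it takes over 210 s, if anything falls off the work surface, if the arm or the gripper's body presses on something with over 40 N, if the wrist force passes 120 N, or if a joint passes its speed limit or range.

## Working session

There is one attempt and no reset: what is moved stays moved. The work goes in short steps, Python scripts to look and compute and a tool call to move; the robot and the scene stay as the last step left them, time stands still between calls to the robot, and variables do not carry over. Pictures are saved under pics/ and viewed, about 12 in all and at most 16, crops included, and the job is handed in when it is done.

Besides the shell and the picture viewer there is one more tool, called after ">>>" as a command line: name --argument value ..., lists and objects as JSON in quotes. drive_tool: Moves the arm, as the interface text tells. Its arguments: {"type":"object","properties":{"steps":{"type":"array"},"grip_force":{"type":"number"}},"required":["steps"]}

```bash
mkdir -p pics; ls; cat > h.py <<'E'
import numpy as np, cv2
from scipy.spatial.transform import Rotation as Ro
from workcell import monitor, grab_frame, workorder
def grab(n,save=None):
    f=grab_frame(n)
    if save: cv2.imwrite('pics/'+save,f['frame'][:,:,::-1])
    return f
def cam(f):
    o=np.array(f['orientation'])
    R=Ro.from_euler('xyz',o).as_matrix() if o.size==3 else o
    F=f['frame'].shape[0]/2/np.tan(np.radians(f['vertical_fov'])/2)
    return F,R,np.array(f['xyz'])
def ray(f,uv,z):
    F,R,p=cam(f); d=R@np.array([(uv[0]-f['cx'])/F,(uv[1]-f['cy'])/F,1]); return p+d*(z-p[2])/d[2]
def proj(f,X):
    F,R,p=cam(f); c=R.T@(np.array(X)-p); return np.array([f['cx']+F*c[0]/c[2],f['cy']+F*c[1]/c[2]])
E
python3 - <<'E'
from h import *
import pickle
for n in ['scene','top','wrist']:
    f=grab(n,n+'0.png'); pickle.dump(f,open(n+'0.pkl','wb'))
    print(n,{k:v for k,v in f.items() if k!='frame'})
print(monitor.observe())
E
```

```text
pics
scene {'vertical_fov': 45.46249389345746, 'cx': 280.28487675636933, 'cy': 204.38940414274083, 'xyz': array([1.2422163 , 0.07895318, 1.36194985]), 'orientation': array([-2.57109598, -0.00530015,  1.7765522 ])}
top {'vertical_fov': 51.426670422974404, 'cx': 281.743041503574, 'cy': 206.90388189335016, 'xyz': array([ 0.26933698, -0.06457034,  1.23053671]), 'orientation': array([-2.93655787,  0.00344645, -1.61995137])}
wrist {'vertical_fov': 70.38346715018706, 'cx': 280.2409564499247, 'cy': 205.75661974762144, 'xyz': array([ 0.28661626, -0.55988314,  0.37390315]), 'orientation': array([ 2.85380348e+00,  1.38048880e-03, -1.21358289e+00])}
{'clock': 0.15, 'qpos': array([ 1.14382341,  0.52183737, -0.03630197,  1.59986443,  0.02119944,
        1.02110193, -0.11280967]), 'qd': array([ 0.00132487, -0.00222129, -0.00018584, -0.00373173,  0.00013501,
        0.00060635, -0.00077509]), 'joint_efforts': array([ 2.11728511e-03, -9.27384925e+01,  1.98077492e+00, -3.70055401e+01,
        1.79472700e-02,  6.41642546e-03, -1.20375289e-04]), 'position': array([ 0.21816013, -0.58543761,  0.24488751]), 'tool_rot': array([-1.57086377e+00,  8.23480499e-04, -1.21406804e+00]), 'force': array([-0.18130941, -0.11668825, -0.16683051]), 'moment': array([-0.02823906,  0.00833414, -0.0497806 ]), 'grip_width': 0.08540726470354637}
```

View pics/scene0.png

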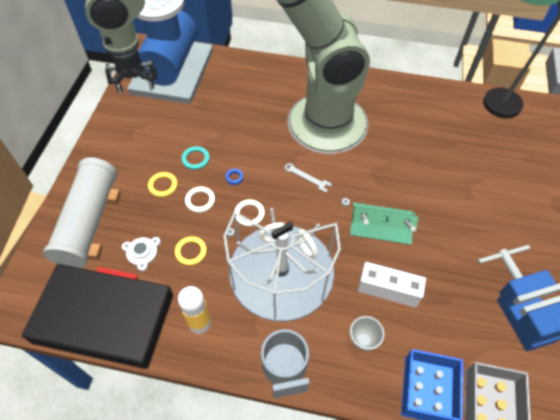

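View pics/top0.png

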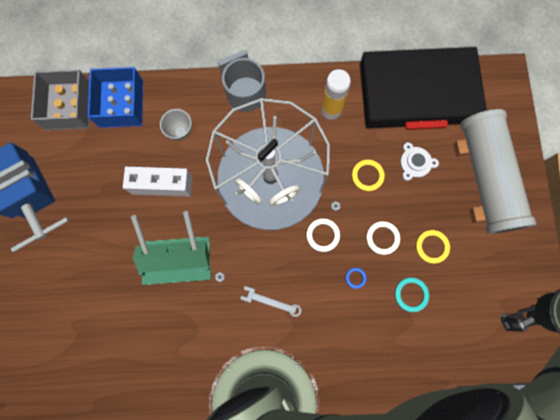

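```bash
python3 - <<'E'
from h import *
import pickle
f=pickle.load(open('top0.pkl','rb')); im=f['frame']
c=im[90:295,120:400]; cv2.imwrite('pics/c1.png',cv2.resize(c,None,fx=2.8,fy=2.8,interpolation=cv2.INTER_CUBIC)[:,:,::-1])
m=((im.min(2)>200)).astype(np.uint8)
n,l,s,ce=cv2.connectedComponentsWithStats(m)
for i in range(1,n):
    if s[i,4]>60:
        print(s[i],ce[i].round(1))
        if 280<ce[i][0]<420:
            cs,_=cv2.findContours((l==i).astype(np.uint8),0,2); (uv,ax,a)=cv2.fitEllipse(cs[0]); print('ring',uv,ax,ray(f,uv,0.012))
g=pickle.load(open('scene0.pkl','rb'))['frame']
cv2.imwrite('pics/c2.png',cv2.resize(g[180:330,170:450],None,fx=2.8,fy=2.8,interpolation=cv2.INTER_CUBIC)[:,:,::-1])
E
```

```text
[328  70  22  21 374] [338.4  80. ]
ring (338.44085693359375, 80.07911682128906) (20.89534568786621, 21.333110809326172) [ 0.90689951 -0.26409019  0.012     ]
[401 143  37  37 619] [415.9 161.8]
ring (416.3245849609375, 161.3679962158203) (32.989410400390625, 34.4837760925293) [ 0.6384648  -0.47119308  0.012     ]
[ 123  167   64   23 1130] [154.5 178.1]
[237 179  23  22 188] [248.3 190.3]
[271 186  26  18 216] [283.7 194.5]
ring (283.6754455566406, 194.8116455078125) (10.572466850280762, 24.72920799255371) [ 0.55777677 -0.08010913  0.012     ]
[307 219  33  33 430] [323.  234.6]
ring (322.9505615234375, 234.61172485351562) (31.474855422973633, 32.2234001159668) [ 0.43726208 -0.18480389  0.012     ]
[367 222  33  32 432] [383.  237.7]
ring (383.0330810546875, 237.63223266601562) (31.29141616821289, 32.65735626220703) [ 0.42034531 -0.35282216  0.012     ]
[252 295  33  13 107] [266.6 301. ]
```

View pics/c1.png

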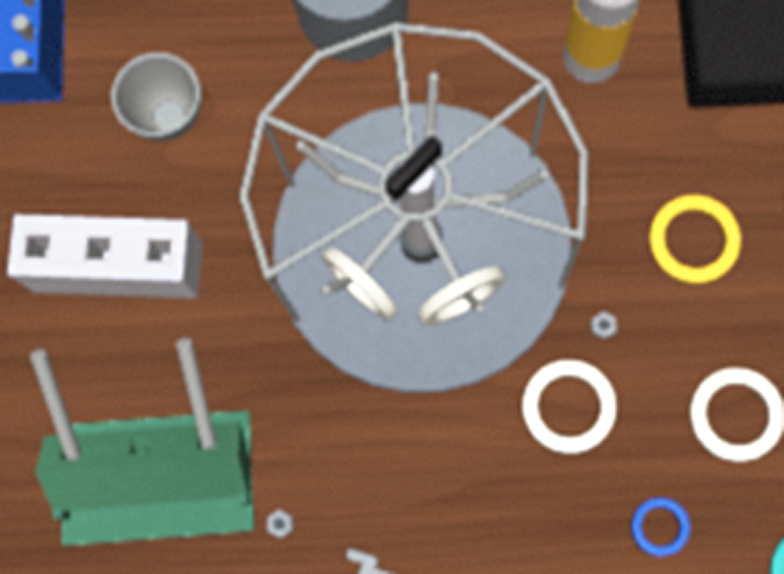

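View pics/c2.png

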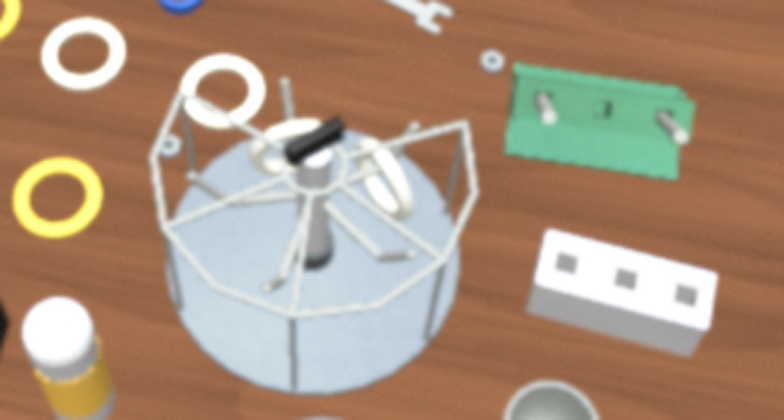

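```bash
python3 - <<'E'
from h import *
import pickle
f=pickle.load(open('top0.pkl','rb'));g=pickle.load(open('scene0.pkl','rb'))
T=lambda x,y,z: ray(f,(120+x/2.8-.3,90+y/2.8-.3),z)
S=lambda x,y,z: ray(g,(170+x/2.8-.3,180+y/2.8-.3),z)
p=lambda n,*v: print(n,*[a.round(4) for a in v])
# disc edges
im=f['frame'].astype(int); 
E=np.array([T(273,241,.012),T(575,241,.012),T(424,391,.012)]);p('disc',*E)
p('handle top',T(414,167,.26)); p('handle scene',S(315,140,.26))
p('handle ends',T(392,190,.26),T(438,142,.26)); p('scene ends',S(290,155,.26),S(341,125,.26))
h=np.array([T(414,167,.26)])[0]
print('post tips')
for n,q in dict(a=(300,145),b=(433,75),c=(543,175),h0=(332,288),h1=(477,305)).items():
    t=T(*q,.165); d=t-h; p(n,t,np.degrees(np.arctan2(d[1],d[0])),np.hypot(d[0],d[1]))
print('scene tips')
for q in [(286,82),(414,127),(410,255),(268,287),(192,178)]:
    t=S(*q,.165); d=t-h; p('',t,np.degrees(np.arctan2(d[1],d[0])),np.hypot(d[0],d[1]))
print('sockets')
for q in [(37,246),(98,248),(159,250)]: p('T',T(*q,.075))
for q in [(567,263),(626,279),(686,295)]: p('S',S(*q,.075))
print('guard legs')
for q in [(268,118),(265,275),(543,85),(580,235)]: t=T(*q,.203);d=t-h;p('',t,np.degrees(np.arctan2(d[1],d[0])),np.hypot(d[0],d[1]))
print('rods')
for q in [(38,352),(183,343)]: p('top T',T(*q,.164))
for q in [(70,455),(207,445)]: p('mouth T',T(*q,.07))
for q in [(682,136),(549,118)]: p('top S',S(*q,.164))
for q in [(660,115),(543,98)]: p('mouth S',S(*q,.07))
# triangulate tops
def tri(a,b):
    A=[];B=[]
    for F,uv in((f,a),(g,b)):
        _,R,c=cam(F); d=ray(F,uv,0)-c; d/=np.linalg.norm(d); M=np.eye(3)-np.outer(d,d);A.append(M);B.append(M@c)
    return np.linalg.solve(sum(A),sum(B))
U=lambda x,y:(120+x/2.8-.3,90+y/2.8-.3);V=lambda x,y:(170+x/2.8-.3,180+y/2.8-.3)
for a,b in [((38,354),(682,136)),((183,343),(549,118)),((433,75),(268,287)),((543,175),(192,178)),((300,145),(410,255)),((414,167),(315,140))]: p('tri',tri(U(*a),V(*b)))
E
```

```text
disc [0.624  0.1095 0.012 ] [ 0.6084 -0.2026  0.012 ] [ 0.4595 -0.0397  0.012 ]
handle top [ 0.61   -0.0448  0.26  ]
handle scene [ 0.6223 -0.0395  0.26  ]
handle ends [ 0.5909 -0.0257  0.26  ] [ 0.631  -0.0658  0.26  ]
scene ends [ 0.6421 -0.0583  0.26  ] [ 0.602  -0.0195  0.26  ]
post tips
a [0.6699 0.0611 0.165 ] 60.5024 0.1216
b [ 0.7324 -0.0643  0.165 ] -9.0846 0.1239
c [ 0.6297 -0.1604  0.165 ] -80.3198 0.1173
h0 [0.5331 0.0355 0.165 ] 133.7659 0.1112
h1 [ 0.5109 -0.0936  0.165 ] -153.7478 0.1105
scene tips
 [ 0.5091 -0.0919  0.165 ] -154.9723 0.1114
 [0.5341 0.0429 0.165 ] 130.8553 0.116
 [0.6716 0.0621 0.165 ] 60.0609 0.1234
 [ 0.7305 -0.0606  0.165 ] -7.4588 0.1215
 [ 0.6348 -0.1573  0.165 ] -77.5747 0.1152
sockets
T [0.6122 0.3321 0.075 ]
T [0.6072 0.2722 0.075 ]
T [0.6021 0.2124 0.075 ]
S [0.6048 0.2163 0.075 ]
S [0.61   0.2757 0.075 ]
S [0.615  0.3353 0.075 ]
guard legs
 [0.6824 0.0845 0.203 ] 60.743 0.1482
 [0.5382 0.0897 0.203 ] 118.1033 0.1525
 [ 0.7013 -0.1624  0.203 ] -52.1768 0.1489
 [ 0.5604 -0.1857  0.203 ] -109.3811 0.1494
rods
top T [0.4879 0.2986 0.164 ]
top T [0.4896 0.1697 0.164 ]
mouth T [0.4057 0.2982 0.07  ]
mouth T [0.4088 0.1679 0.07  ]
top S [0.4889 0.3032 0.164 ]
top S [0.4955 0.1724 0.164 ]
mouth S [0.4085 0.296  0.07  ]
mouth S [0.4132 0.1705 0.07  ]
tri [0.4867 0.3021 0.1595]
tri [0.491  0.1722 0.1564]
tri [ 0.7314 -0.0624  0.1666]
tri [ 0.6317 -0.1598  0.1587]
tri [0.6706 0.0617 0.1629]
tri [ 0.6147 -0.0428  0.246 ]
```

>>> drive_tool --steps '[45,20,27,13,5.7,45,20,27,13,5.7,45,20,27,13,5.7,45,20,27,13,5.7,45,20,27,13,5.7]' --grip_force 40

```text
clock: 0.57
position: [0.3189, -0.4492, 0.3108]
tool_rot: [-1.571, 0.0, -0.712]
force: [1.3, -1.1, -0.1]
grip_width: 0.0451
```

>>> drive_tool --steps '[45,20,27,0,5.7,45,20,27,0,5.7,45,20,27,0,5.7,45,20,27,0,5.7,45,20,27,0,5.7]'

```text
clock: 0.98
position: [0.4189, -0.3142, 0.3103]
tool_rot: [-1.571, 0.0, -0.214]
force: [0.7, -0.9, -0.3]
grip_width: 0.0448
```

>>> drive_tool --steps '[45,20,27,0,5.7,45,20,27,0,5.7,45,20,27,0,5.7,45,20,27,0,5.7,45,20,27,0,5.7]'

```text
clock: 1.4
position: [0.5189, -0.1792, 0.3103]
tool_rot: [-1.571, 0.0, 0.283]
force: [-0.1, -0.4, 0.6]
grip_width: 0.0452
```

>>> drive_tool --steps '[45,15,27,0,5.7,45,15,27,0,5.7,45,15,20,0,5.7,45,10,10,0,5.7,45,0,0,0,5.7]'

```text
clock: 1.82
position: [0.5747, -0.0934, 0.31]
tool_rot: [-1.57, -0.001, 0.784]
force: [-0.0, 0.2, -0.2]
grip_width: 0.0453
```

```bash
python3 - <<'E'
from h import *
f=grab('wrist','w1.png'); print(f['xyz'],f['orientation'])
for X in [(.6147,-.0425,.26),(.6147,-.0425,.203)]: print(proj(f,X))
im=f['frame']; m=(im.max(2)<45).astype(np.uint8); n,l,s,c=cv2.connectedComponentsWithStats(m)
for i in range(1,n):
    if s[i,4]>300: print(s[i],c[i],ray(f,c[i],.26))
E
```

```text
[ 0.52450498 -0.04208961  0.43921789] [ 2.85538509e+00 -1.34564979e-03  7.84772099e-01]
[379.3841698 222.6807411]
[357.14211108 199.32221242]
[  51  356   79   64 1072] [ 91.75093284 383.26585821] [ 0.55992427 -0.27993003  0.26      ]
[ 133  366  295   54 6358] [272.21846493 398.28059138] [ 0.66741799 -0.19363562  0.26      ]
```

View pics/w1.png

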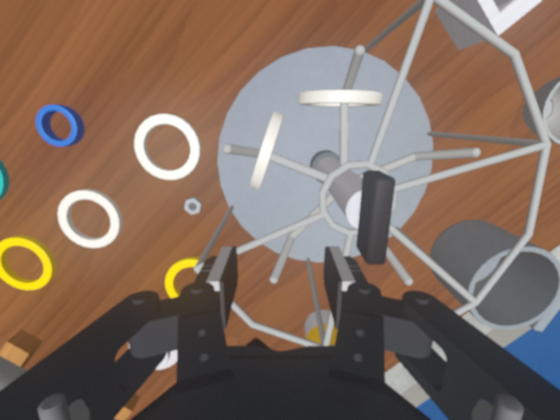

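>>> drive_tool --steps '[45,20,25.5,0,0,45,20,25.5,0,0,45,0,0,-25,0,45,0,0,-25,0,45,0,0,-14,0]'

```text
clock: 2.28
position: [0.6124, -0.0458, 0.2436]
tool_rot: [-1.569, 0.002, 0.773]
force: [0.2, -0.1, 0.1]
grip_width: 0.0447
```

>>> drive_tool --steps '[5,0,0,0,0,5,0,0,0,0,5,0,0,0,0,5,0,0,0,0,5,0,0,0,0]'

```text
clock: 2.7
position: [0.6152, -0.0435, 0.2473]
tool_rot: [-1.572, -0.006, 0.776]
force: [19.6, 12.6, -20.1]
grip_width: 0.0129
```

>>> drive_tool --steps '[5,1,1,-1,-3,5,0,0,0,-6,5,0,0,0,-6,5,0,0,0,-6,5,0,0,0,-6]'

```text
clock: 3.12
position: [0.615, -0.0437, 0.2472]
tool_rot: [-1.57, -0.003, 0.299]
force: [0.9, 6.4, 0.7]
grip_width: 0.0132
```

>>> drive_tool --steps '[5,0,0,0,-6.7,5,0,0,0,-6.7,5,0,0,0,-6.7,5,0,0,0,-6.7,5,0,0,0,-6.7]'

```text
clock: 3.53
position: [0.6146, -0.0437, 0.2472]
tool_rot: [-1.569, -0.001, -0.286]
force: [-2.8, 6.9, 3.3]
grip_width: 0.0133
```

>>> drive_tool --steps '[5,0,0,0,-6.7,5,0,0,0,-6.7,5,0,0,0,-6.7,5,0,0,0,-6.7,5,0,0,0,-6.7]'

```text
clock: 3.95
position: [0.6142, -0.0434, 0.2472]
tool_rot: [-1.569, 0.001, -0.871]
force: [-6.8, 7.6, 5.7]
grip_width: 0.0134
```

>>> drive_tool --steps '[5,0,0,0,0,45,0,0,0,0,45,0,0,0,0,45,0,0,0,0,45,0,0,35,0]'

```text
clock: 4.37
position: [0.6121, -0.0451, 0.2758]
tool_rot: [-1.577, 0.005, -0.865]
force: [-0.3, -0.3, -0.2]
grip_width: 0.0452
```

>>> drive_tool --steps '[45,0,0,20,0,45,-20,-13,0,6,32,-24,-16,0,6,32,-24,-16,0,6,32,-24,-16,0,6]'

```text
clock: 4.78
position: [0.5212, -0.1064, 0.3006]
tool_rot: [-1.571, -0.001, -0.441]
force: [-0.2, -0.6, -0.1]
grip_width: 0.032
```

>>> drive_tool --steps '[32,-24,-16,-20,6,32,-24,-16,-20,6,32,-24,-16,-20,6,32,-24,-16,-20,6,32,-26,-17,-20,6]'

```text
clock: 5.2
position: [0.3994, -0.1874, 0.2001]
tool_rot: [-1.571, -0.001, 0.083]
force: [0.9, -1.8, -0.2]
grip_width: 0.0321
```

```bash
cat >> h.py <<'E'
def rings(f):
    im=f['frame']; m=((im.min(2)>165)&(im.max(2).astype(int)-im.min(2)<40)).astype(np.uint8)
    cs,_=cv2.findContours(m,cv2.RETR_EXTERNAL,cv2.CHAIN_APPROX_NONE)
    for c in cs:
        if len(c)<20 : continue
        (uv,ax,a)=cv2.fitEllipse(c); X=ray(f,uv,.012)
        if min(ax)>.7*max(ax) and max(ax)>25: print('ring',np.round(uv,1),np.round(ax,1),X[:2].round(4))
E
python3 - <<'E'
from h import *
print(monitor.observe()['position'],monitor.observe()['tool_rot'])
f=grab('top','t1.png');rings(f)
g=grab('wrist','w2.png');rings(g)
a=cv2.resize(f['frame'][90:250,190:400],None,fx=2.3,fy=2.3,interpolation=cv2.INTER_CUBIC)[:,:,::-1]
b=g['frame'][:,:,::-1]; b=cv2.resize(b,(400,300)); o=np.zeros((368,900,3),np.uint8);o[:,:483]=a[:368];o[:300,490:890]=b
cv2.imwrite('pics/m1.png',cv2.resize(o,(800,327)))
print(proj(f,(.6145-.118,-.0437-.009,.165)))
E
```

```text
[ 0.39939845 -0.18738839  0.20007248] [-1.57143283e+00 -1.35769048e-03  8.25902261e-02]
ring [416.2 161.6] [33.8 36.4] [ 0.6378 -0.4709]
ring [291.4 316.2] [60.  66.5] [ 0.421  -0.3503]
ring [323.9 183.8] [83.  86.4] [ 0.4391 -0.1814]
ring [546.   14.2] [26.7 34.8] [ 0.6214 -0.0052]
ring [462.5 102.5] [176.9 245.7] [ 0.5652 -0.0872]
[273.99886266 205.06013975]
```

View pics/m1.png

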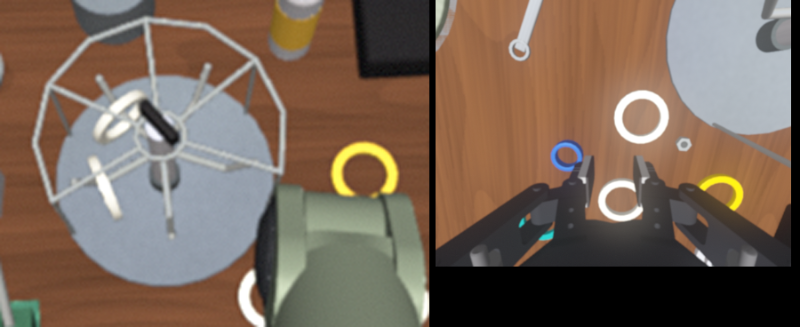

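>>> drive_tool --steps '[32,0,2.4,-38,0,32,0,0,-38,0,32,0,0,-38,0,32,0,0,-38,0,32,0,0,-19,0]'

```text
clock: 5.72
position: [0.3996, -0.1839, 0.0263]
tool_rot: [-1.57, 0.002, 0.077]
force: [-1.3, 0.7, -0.4]
grip_width: 0.0319
```

>>> drive_tool --steps '[32,0,0,-11.5,0,32,0,0,0,0,5,0,0,0,0,5,0,0,0,0,5,0,0,0,0]'

```text
clock: 6.13
position: [0.401, -0.1847, 0.0189]
tool_rot: [-1.572, -0.002, 0.077]
force: [0.0, -1.0, -0.9]
grip_width: 0.011
```

>>> drive_tool --steps '[5,0,0,0,0,5,0,0,5,0,5,0,0,20,0,5,0,0,40,0,5,0,0,40,0]'

```text
clock: 6.55
position: [0.3994, -0.1837, 0.1241]
tool_rot: [-1.57, 0.002, 0.078]
force: [0.3, -1.1, -0.5]
grip_width: 0.0113
```

>>> drive_tool --steps '[5,0,0,40,0,5,0,0,40,0,5,5,15,20,0,5,10,20,0,0,5,10,20,0,0]'

```text
clock: 6.97
position: [0.4257, -0.1293, 0.2251]
tool_rot: [-1.573, -0.003, 0.075]
force: [-0.2, 0.6, -1.1]
grip_width: 0.0111
```

```bash
python3 - <<'E'
from h import *
print(monitor.observe()['position'],monitor.observe()['tool_rot'],monitor.observe()['force'])
g=grab('wrist','w3.png');rings(g)
E
```

```text
[ 0.4256935  -0.12925289  0.22508448] [-1.57292229 -0.00321909  0.07544171] [-0.24078502  0.61629363 -1.12954355]
ring [494.6  57.3] [109.7 137.9] [0.6406 0.0201]
```

View pics/w3.png

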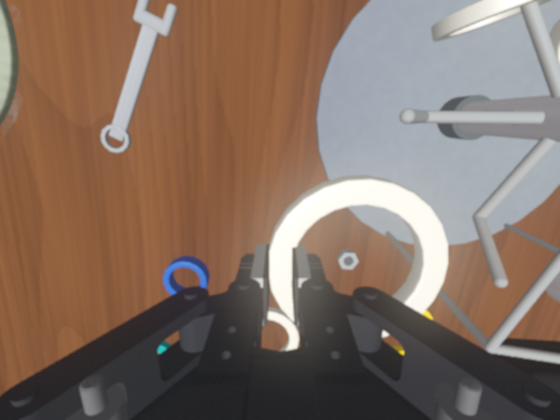

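```bash
python3 - <<'E'
from h import *
g=grab('wrist')
print(ray(g,(359,260),.215)-monitor.observe()['position'],ray(g,(408,117),.168), proj(g,(.4257+.0395,-.1263,.219)))
E
```

```text
[ 0.04199888  0.00729744 -0.00900149] [ 0.49877075 -0.04619684  0.168     ] [352.6718327  275.51027039]
```

>>> drive_tool --steps '[5,9,19,0,0,5,9,19,0,0,5,9,19,0,0,5,9,17,0,0,5,0,0,0,0]'

```text
clock: 7.48
position: [0.4623, -0.0524, 0.2234]
tool_rot: [-1.57, -0.001, 0.081]
force: [-0.6, 0.3, -0.9]
grip_width: 0.0112
```

>>> drive_tool --steps '[5,0,0,-12,0,5,0,0,-12,0,5,0,0,-12,0,5,0,0,-10,0,5,0,0,0,0]'

```text
clock: 7.9
position: [0.4602, -0.0558, 0.1755]
tool_rot: [-1.571, 0.002, 0.077]
force: [0.9, -0.6, -0.4]
grip_width: 0.0114
```

```bash
python3 - <<'E'
from h import *
print(monitor.observe()['position'],monitor.observe()['tool_rot'],monitor.observe()['force'])
g=grab('wrist','w4.png')
E
```

```text
[ 0.460183   -0.05579707  0.17552793] [-1.57059767  0.00237811  0.0771418 ] [ 0.92234578 -0.59112499 -0.41345545]
```

View pics/w4.png

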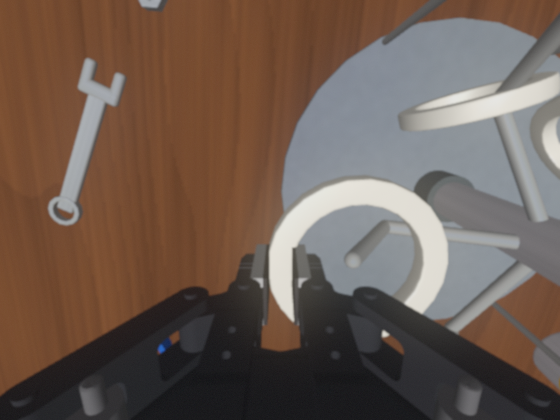

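>>> drive_tool --steps '[5,-2,0,-9,0,5,0,0,-9,0,5,0,0,-9,0,5,0,0,0,0,5,0,0,0,0]'

```text
clock: 8.37
position: [0.459, -0.0551, 0.1493]
tool_rot: [-1.57, 0.001, 0.078]
force: [0.8, 0.2, -0.9]
grip_width: 0.0111
```

>>> drive_tool --steps '[24,0,0,0,0,24,0,0,0,0,24,0,0,0,0,24,0,0,0,0,24,0,0,0,0]'

```text
clock: 8.78
position: [0.4594, -0.0553, 0.15]
tool_rot: [-1.571, -0.0, 0.077]
force: [0.2, -0.6, -0.7]
grip_width: 0.0239
```

>>> drive_tool --steps '[24,0,0,20,0,24,0,0,30,0,24,0,0,30,0,24,-15,-15,20,0,24,-20,-30,20,0]'

```text
clock: 9.2
position: [0.425, -0.0981, 0.2713]
tool_rot: [-1.57, -0.002, 0.082]
force: [0.5, -1.0, 0.4]
grip_width: 0.024
```

>>> drive_tool --steps '[32,0,-40,0,0,32,0,-40,0,0,32,0,-40,0,0,32,0,-40,0,0,32,0,-40,0,0]'

```text
clock: 9.62
position: [0.4238, -0.3023, 0.2701]
tool_rot: [-1.571, -0.0, 0.077]
force: [1.3, 0.1, 0.2]
grip_width: 0.0319
```

```bash
python3 - <<'E'
from h import *
print(monitor.observe()['position'],monitor.observe()['tool_rot'],monitor.observe()['force'])
f=grab('top','t2.png'); rings(f); rings(grab('wrist')); g=grab('scene','s2.png')
a=cv2.resize(f['frame'][90:240,190:340],(400,400),interpolation=cv2.INTER_CUBIC);b=cv2.resize(g['frame'][200:320,220:350],(400,370),interpolation=cv2.INTER_CUBIC)
o=np.zeros((400,800,3),np.uint8);o[:,:400]=a;o[:370,400:]=b;cv2.imwrite('pics/m2.png',o[:,:,::-1])
E
```

```text
[ 0.42376521 -0.30233195  0.27010419] [-1.57139339e+00 -2.98271012e-04  7.74223154e-02] [1.26881775 0.1315365  0.23786382]
ring [381.1 237.8] [26.3 30.1] [ 0.4201 -0.3474]
ring [265.4 145.8] [ 90.  123.2] [ 0.7084 -0.0337]
ring [479.1   9.4] [23.8 27.3] [ 1.1256 -0.7241]
ring [278.  204.1] [65.8 68.1] [ 0.423 -0.35 ]
```

View pics/m2.png

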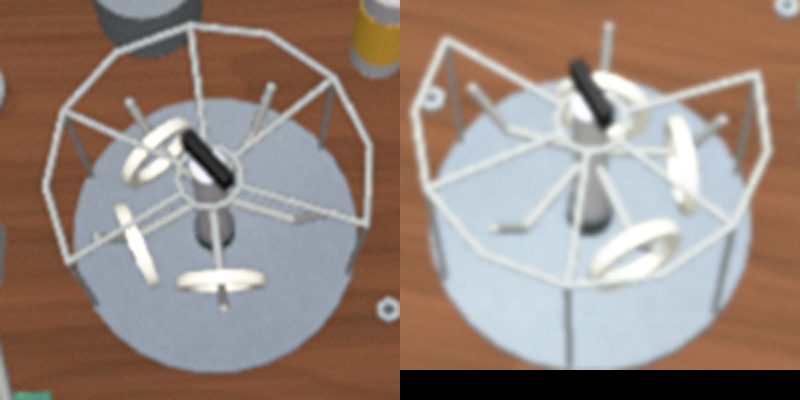

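>>> drive_tool --steps '[45,19,26,10,-5.4,45,19,26,10,-5.4,45,19,26,10,-5.4,45,19,26,10,-5.4,45,19,26,0,-5.4]'

```text
clock: 10.18
position: [0.5205, -0.1678, 0.3118]
tool_rot: [-1.57, -0.002, -0.397]
force: [0.7, -0.5, -0.5]
grip_width: 0.0452
```

>>> drive_tool --steps '[45,19,26,0,-5.4,45,19,26,0,-5.4,45,19,26,0,-5.4,45,19,26,0,-5.4,45,19,24.6,0,-5.4]'

```text
clock: 10.6
position: [0.6146, -0.0386, 0.31]
tool_rot: [-1.57, 0.0, -0.868]
force: [0.3, -0.7, 0.6]
grip_width: 0.045
```

>>> drive_tool --steps '[45,0,0,0,0,45,0,0,-25,0,45,0,0,-25,0,45,0,0,-13,0,45,0,0,0,0]'

```text
clock: 11.02
position: [0.6127, -0.0405, 0.2441]
tool_rot: [-1.574, 0.003, -0.863]
force: [-0.1, -0.3, 0.0]
grip_width: 0.045
```

>>> drive_tool --steps '[45,1,-3,1,0,10,0,0,0,0,5,0,0,0,0,5,0,0,0,0,5,0,0,0,0]'

```text
clock: 11.43
position: [0.6146, -0.0432, 0.2492]
tool_rot: [-1.57, 0.002, -0.864]
force: [-13.5, 8.0, 13.9]
grip_width: 0.0131
```

>>> drive_tool --steps '[5,0,0,0,-4,5,0,0,0,-6,5,0,0,0,-6,5,0,0,0,-6,5,0,0,0,-6]'

```text
clock: 11.85
position: [0.6145, -0.043, 0.2492]
tool_rot: [-1.571, 0.002, -1.358]
force: [-13.4, 8.5, 14.4]
grip_width: 0.0135
```

>>> drive_tool --steps '[5,0,0,0,-6,5,0,0,0,-6,5,0,0,0,-6,5,0,0,0,-6,5,0,0,0,-6]'

```text
clock: 12.27
position: [0.6145, -0.0428, 0.2493]
tool_rot: [-1.572, 0.002, -1.881]
force: [-14.4, 6.9, 14.3]
grip_width: 0.0134
```

>>> drive_tool --steps '[5,0,0,0,-6,5,0,0,0,-6,5,0,0,0,-2,5,0,0,0,0,5,0,0,0,0]'

```text
clock: 12.68
position: [0.6145, -0.0427, 0.2493]
tool_rot: [-1.573, 0.002, -2.121]
force: [-13.7, 9.1, 14.8]
grip_width: 0.0132
```

>>> drive_tool --steps '[45,0,0,0,0,45,0,0,0,0,45,0,0,0,0,45,0,0,25,0,45,0,0,40,0]'

```text
clock: 13.1
position: [0.6138, -0.0447, 0.3105]
tool_rot: [-1.576, -0.003, -2.122]
force: [0.7, -0.7, 1.2]
grip_width: 0.0452
```

>>> drive_tool --steps '[45,-11.5,-15.4,0,6.3,45,-11.5,-15.4,0,6.3,45,-11.5,-15.4,0,6.3,45,-11.5,-15.4,0,6.3,45,-11.5,-15.4,0,6.3]'

```text
clock: 13.52
position: [0.5572, -0.1225, 0.3131]
tool_rot: [-1.57, -0.0, -1.567]
force: [-0.0, -0.0, 0.6]
grip_width: 0.0451
```

>>> drive_tool --steps '[45,-11.5,-15.4,0,6.3,45,-11.5,-15.4,0,6.3,45,-11.5,-15.4,0,6.3,45,-11.5,-15.4,0,6.3,45,-11.5,-15.4,0,6.3]'

```text
clock: 13.93
position: [0.4997, -0.1995, 0.3131]
tool_rot: [-1.571, -0.0, -1.017]
force: [0.1, 0.1, -0.5]
grip_width: 0.0451
```

>>> drive_tool --steps '[32,-11.5,-15.4,0,6.3,32,-11.5,-15.4,0,6.3,32,-11.5,-15.4,0,6.3,32,-11.5,-15.4,0,6.3,32,-11.5,-15.4,0,6.3]'

```text
clock: 14.35
position: [0.4422, -0.2765, 0.313]
tool_rot: [-1.571, -0.001, -0.467]
force: [0.2, -0.1, 0.1]
grip_width: 0.0319
```

>>> drive_tool --steps '[32,-11.5,-15.4,-30,6.3,32,-11.5,-15.4,-30,6.3,32,-11.5,-15.4,-30,6.3,32,-11.5,-15.4,-20,6.3,32,-11.5,-15.4,0,6.3]'

```text
clock: 14.77
position: [0.3834, -0.3524, 0.1993]
tool_rot: [-1.567, 0.003, 0.083]
force: [0.1, 0.1, -0.1]
grip_width: 0.0318
```

```bash
python3 - <<'E'
from h import *
print(monitor.observe()['position'],monitor.observe()['tool_rot'],monitor.observe()['force'])
rings(grab('wrist','w5.png')); f=grab('top','t3.png')
cv2.imwrite('pics/m3.png',cv2.resize(f['frame'][90:240,190:340],(500,500),interpolation=cv2.INTER_CUBIC)[:,:,::-1])
E
```

```text
[ 0.38335108 -0.35236713  0.19928232] [-1.56734654  0.00332419  0.08310161] [ 0.12065779  0.12874518 -0.14777618]
ring [484.6 295.8] [67.6 90.3] [ 0.6414 -0.465 ]
ring [316.5 188.5] [81.4 84.6] [ 0.4229 -0.3498]
ring [430.6  71.9] [22.7 26.6] [ 0.5203 -0.2243]
```

View pics/m3.png

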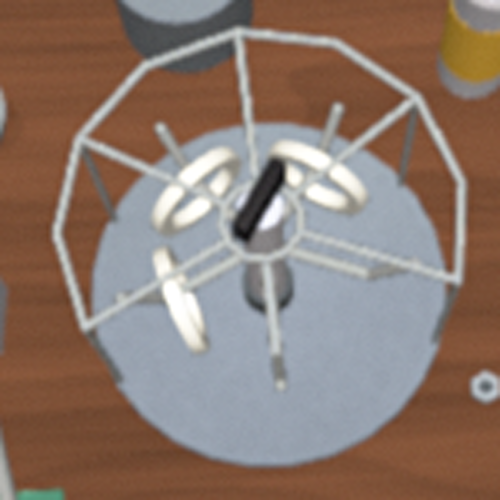

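>>> drive_tool --steps '[32,1,0,-38,0,32,0,0,-38,0,32,0,0,-38,0,32,0,0,-38,0,32,0,0,-19,0]'

```text
clock: 15.28
position: [0.3858, -0.3516, 0.0286]
tool_rot: [-1.569, 0.002, 0.076]
force: [-0.6, 0.4, -0.6]
grip_width: 0.0317
```

>>> drive_tool --steps '[32,0,0,-10.5,0,32,0,0,0,0,5,0,0,0,0,5,0,0,0,0,5,0,0,0,0]'

```text
clock: 15.7
position: [0.387, -0.3533, 0.0229]
tool_rot: [-1.573, -0.002, 0.077]
force: [0.3, 0.5, 0.1]
grip_width: 0.0109
```

>>> drive_tool --steps '[5,0,0,0,0,5,0,0,5,0,5,0,0,20,0,5,0,0,40,0,5,0,0,40,0]'

```text
clock: 16.12
position: [0.3856, -0.352, 0.1275]
tool_rot: [-1.569, 0.002, 0.078]
force: [0.9, -0.9, -0.4]
grip_width: 0.0104
```

>>> drive_tool --steps '[5,0,0,40,0,5,0,0,40,0,5,5,28,20,0,5,8,35,0,0,5,8,35,0,0]'

```text
clock: 16.53
position: [0.4074, -0.2542, 0.2284]
tool_rot: [-1.573, -0.003, 0.075]
force: [1.3, -0.0, -1.8]
grip_width: 0.0105
```

>>> drive_tool --steps '[5,8,35,0,0,5,10,35,0,0,5,10,32,0,0,5,0,0,0,0,5,0,0,0,0]'

```text
clock: 16.95
position: [0.4356, -0.1511, 0.227]
tool_rot: [-1.571, -0.001, 0.081]
force: [-0.3, -1.4, -0.3]
grip_width: 0.0105
```

>>> drive_tool --steps '[5,6,24,0,0,5,6,24,0,0,5,6,24,0,0,5,6,24,0,0,5,0,0,0,0]'

```text
clock: 17.37
position: [0.4601, -0.0535, 0.2269]
tool_rot: [-1.57, -0.001, 0.081]
force: [-0.2, 1.8, -1.7]
grip_width: 0.0108
```

>>> drive_tool --steps '[5,0,0,-12,0,5,0,0,-12,0,5,0,0,-12,0,5,0,0,-12,0,5,0,0,0,0]'

```text
clock: 17.78
position: [0.4581, -0.0578, 0.1769]
tool_rot: [-1.571, 0.003, 0.076]
force: [-0.3, -0.0, -2.0]
grip_width: 0.0108
```

```bash
python3 - <<'E'
from h import *
print(monitor.observe()['position'],monitor.observe()['tool_rot'],monitor.observe()['force'])
g=grab('wrist','w6.png'); a=g['frame'];b=cv2.imread('pics/w4.png')[:,:,::-1]
for im in (b,a):
    m=(im.min(2)>170); m[:, :240]=0; m[:170]=0; m[345:]=0; m[:,460:]=0; y,x=np.nonzero(m); print(m.sum(),x.min(),x.max(),y.min(),y.max(),x.mean(),y.mean())
E
```

```text
[ 0.45814432 -0.05784223  0.17691924] [-1.57081207  0.00260684  0.07609849] [-0.26921712 -0.0027889  -2.01717641]
8167 258 447 179 335 361.4854903881474 234.7089506550753
8204 257 459 179 325 361.67857142857144 233.40638712823014
```

View pics/w6.png

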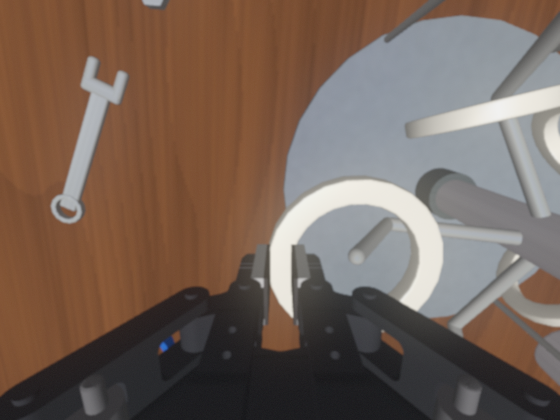

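>>> drive_tool --steps '[5,1,1,-9,0,5,0,0,-9,0,5,0,0,-7,0,5,0,0,0,0,5,0,0,0,0]'

```text
clock: 18.25
position: [0.46, -0.0556, 0.153]
tool_rot: [-1.571, 0.001, 0.078]
force: [-0.3, 0.1, -0.4]
grip_width: 0.0103
```

>>> drive_tool --steps '[24,0,0,0,0,24,0,0,0,0,24,0,0,0,0,24,0,0,0,0,24,0,0,0,0]'

```text
clock: 18.67
position: [0.4604, -0.0556, 0.1535]
tool_rot: [-1.571, -0.0, 0.077]
force: [-0.3, -0.2, -0.9]
grip_width: 0.024
```

>>> drive_tool --steps '[24,0,0,20,0,24,0,0,30,0,24,0,0,30,0,24,-15,15,20,0,24,-20,30,20,0]'

```text
clock: 19.08
position: [0.4257, -0.0122, 0.2745]
tool_rot: [-1.571, -0.001, 0.074]
force: [0.0, 0.7, 0.5]
grip_width: 0.0241
```

>>> drive_tool --steps '[40,0,40,0,6,40,0,40,0,6,40,0,40,0,6,40,0,30,0,6,40,0,0,0,6]'

```text
clock: 19.5
position: [0.4247, 0.1452, 0.2738]
tool_rot: [-1.569, -0.002, 0.613]
force: [-0.8, -0.0, 0.5]
grip_width: 0.04
```

```bash
python3 - <<'E'
from h import *
print(monitor.observe()['position'],monitor.observe()['tool_rot'],monitor.observe()['force'],monitor.observe()['qpos'])
f=grab('top','t4.png'); rings(f); w=grab('wrist','w7.png')
a=cv2.resize(f['frame'][110:250,190:330],(360,360),interpolation=cv2.INTER_CUBIC);b=cv2.resize(w['frame'],(440,330))
o=np.zeros((360,800,3),np.uint8);o[:,:360]=a;o[:330,360:]=b;cv2.imwrite('pics/m4.png',o[:,:,::-1])
E
```

```text
[0.42471033 0.14515734 0.27384465] [-1.56937328 -0.00234668  0.61261779] [-0.76660038 -0.02159129  0.48002608] [ 0.0664865   0.24840612 -0.62128888  1.9837396   0.17372843  0.95934644
 -0.02758816]
ring [416.2 161.6] [33.8 36.4] [ 0.6379 -0.4709]
ring [265.5 145.6] [ 89.8 123.1] [ 0.7088 -0.0342]
ring [480.    9.1] [23.2 26.7] [ 1.1264 -0.7268]
```

View pics/m4.png

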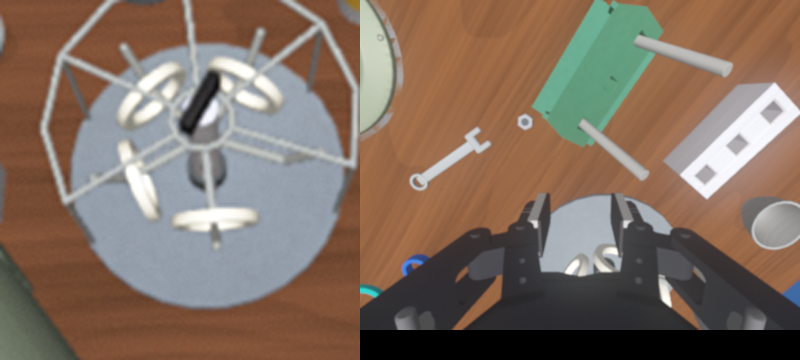

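```bash
cat >> h.py <<'E'
def tri(*ps):
    A=0;B=0
    for F,uv in ps:
        _,R,c=cam(F); d=ray(F,uv,0)-c; d/=np.linalg.norm(d); M=np.eye(3)-np.outer(d,d);A=A+M;B=B+M@c
    X=np.linalg.solve(A,B); return X,[np.round(proj(F,X)-uv,1) for F,uv in ps]
E
python3 - <<'E'
from h import *
import pickle
f=pickle.load(open('top0.pkl','rb'));g=pickle.load(open('scene0.pkl','rb')); w=grab('wrist','w7.png'); pickle.dump(w,open('w7.pkl','wb'))
U=lambda x,y:(120+x/2.8-.3,90+y/2.8-.3);V=lambda x,y:(170+x/2.8-.3,180+y/2.8-.3)
for n,a,b,c in [('A top',(183,343),(549,118),(363,227)),('B top',(38,354),(682,136),(468,89)),('A mouth',(207,445),(543,98),(284,155)),('B mouth',(70,455),(660,115),(354,51))]:
    print(n,*tri((f,U(*a)),(g,V(*b)),(w,c)))
A=cv2.resize(w['frame'][0:250,250:500],(500,500),interpolation=cv2.INTER_CUBIC)
B=cv2.resize(f['frame'][195:275,120:200],(300,300),interpolation=cv2.INTER_CUBIC)
o=np.zeros((500,800,3),np.uint8);o[:,:500]=A;o[:300,500:]=B
C=cv2.resize(g['frame'][195:250,345:425],(300,206),interpolation=cv2.INTER_CUBIC);o[294:,500:]=C
cv2.imwrite('pics/m5.png',o[:,:,::-1])
E
```

```text
A top [0.49267214 0.1698402  0.16204817] [array([ 0.1, -1.1]), array([-0.9, -0.7]), array([ 0.8, -4.1])]
B top [0.48799974 0.30045522 0.16135787] [array([-0.4, -0.5]), array([-1.2,  0. ]), array([ 0.8, -4. ])]
A mouth [0.41015664 0.16976253 0.0648871 ] [array([-0.3, -0.3]), array([-0.4, -0. ]), array([-0.5, -0.7])]
B mouth [0.40749672 0.29688212 0.06874434] [array([ 0.7, -0.6]), array([ 0.2, -0. ]), array([-0.6, -1.9])]
```

View pics/m5.png

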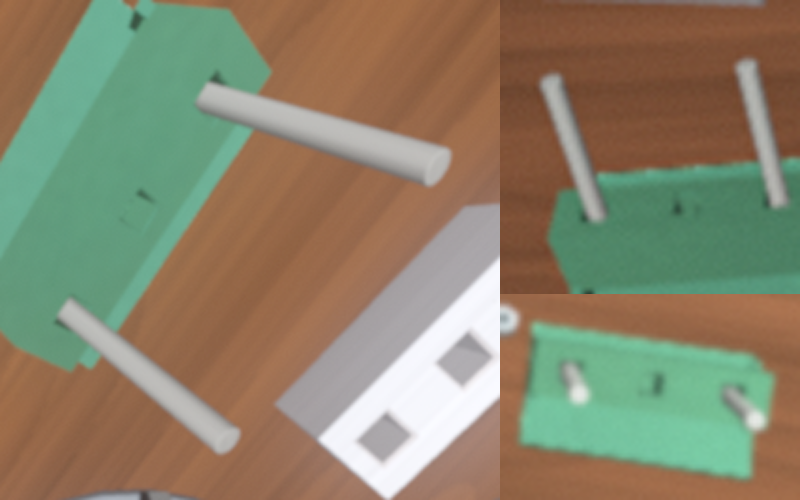

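```bash
python3 - <<'E'
from h import *
import pickle
f=pickle.load(open('top0.pkl','rb'));g=pickle.load(open('scene0.pkl','rb')); w=pickle.load(open('w7.pkl','rb'))
P={}
for n,a,b,c in [('At',(185.6,212.6),(365.8,222),(364.5,220)),('Bt',(133.6,216.3),(413.5,228.6),(468.5,83.5)),('Am',(194.4,249.7),(363.7,214.7),(285,155)),('Bm',(146.1,252.3),(406.9,221.1),(355,47.5))]:
    P[n],r=tri((f,a),(g,b),(w,c)); print(n,P[n].round(4),r)
for k in 'AB':
    d=P[k+'t']-P[k+'m']; print(k,np.linalg.norm(d),'lean',np.degrees(np.arctan2(np.hypot(*d[:2]),d[2])),'az',np.degrees(np.arctan2(d[1],d[0])))
    u=d/np.linalg.norm(d); print('grip pt 40 from top',P[k+'t']-.04*u)
# sockets in wrist
for q in [(385,437),(464,358)]: print('sock',ray(w,(250+q[0]/2,q[1]/2),.075))
E
```

```text
At [0.4917 0.1716 0.1573] [array([-0.7, -0.7]), array([-0.5, -0.1]), array([-1.7, -1.1])]
Bt [0.4873 0.3022 0.1589] [array([-1.1, -0.2]), array([-1.,  0.]), array([-0.8, -0.7])]
Am [0.4092 0.1695 0.0624] [array([-0.8, -0.9]), array([-0.6,  0.1]), array([-2.3, -1.3])]
Bm [0.4068 0.299  0.0656] [array([-1.2, -0.3]), array([-0.7,  0.1]), array([-1.6, -0. ])]
A 0.12577251938141412 lean 41.03578706506172 az 1.4253378824124805
grip pt 40 from top [0.46546989 0.17094093 0.12711281]
B 0.12322270707510635 lean 40.824099526049544 az 2.2620803129626967
grip pt 40 from top [0.46113001 0.30114683 0.1285893 ]
sock [0.60334149 0.21520825 0.075     ]
sock [0.60714932 0.27451646 0.075     ]
```

>>> drive_tool --steps '[40,8,5,0,7,40,8,5,0,7,40,8,5,0,7,40,8,5,0,7,40,9,6,0,7]'

```text
clock: 20.07
position: [0.4668, 0.1639, 0.2733]
tool_rot: [-1.571, 0.001, 1.211]
force: [0.6, -0.7, -1.1]
grip_width: 0.0399
```

>>> drive_tool --steps '[40,0,0,-20,7,40,0,0,-20,7,40,0,0,-20,7,40,0,0,-20,0.4,40,0,0,0,0]'

```text
clock: 20.48
position: [0.4652, 0.1631, 0.1903]
tool_rot: [-1.566, 0.002, 1.58]
force: [-0.7, 0.2, -1.2]
grip_width: 0.04
```

```bash
python3 - <<'E'
from h import *
print(monitor.observe()['position'],monitor.observe()['tool_rot'],monitor.observe()['force'],monitor.observe()['qpos'].round(2))
w=grab('wrist','w8.png'); print(proj(w,(.4917,.1716,.1573)),proj(w,(.4092,.1695,.0624)))
E
```

```text
[0.46519569 0.16313501 0.1903396 ] [-1.56640239  0.001872    1.58031527] [-0.67247687  0.22315885 -1.15936213] [ 0.11  0.48 -0.74  1.97  0.42  0.86  0.72]
[292.87158149 284.03653132] [288.11202937 137.52602235]
```

View pics/w8.png

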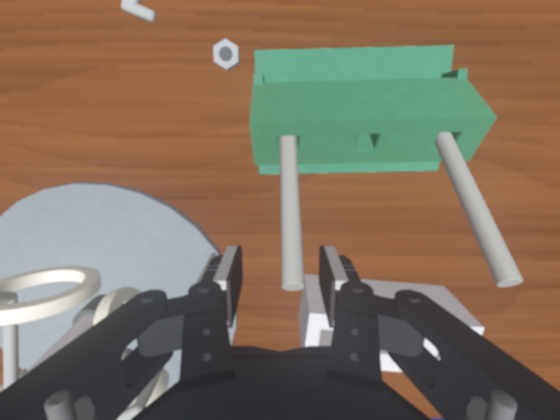

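>>> drive_tool --steps '[40,0,4,0,1,40,0,3.5,-20,0,40,0,0,-25,0,40,0,0,-23,0,40,0,0,0,0]'

```text
clock: 20.95
position: [0.4656, 0.1723, 0.1236]
tool_rot: [-1.568, 0.001, 1.601]
force: [-0.3, -0.6, -0.2]
grip_width: 0.0402
```

>>> drive_tool --steps '[5,0,0,0,0,5,0,0,0,0,5,0,0,0,0,5,0,0,0,0,5,0,0,0,0]' --grip_force 30

```text
clock: 21.37
position: [0.4675, 0.1728, 0.1268]
tool_rot: [-1.574, -0.0, 1.602]
force: [2.9, -2.9, 8.2]
grip_width: 0.0133
```

>>> drive_tool --steps '[5,3,0,4,0,5,6.5,0,8,0,5,6.5,0,8,0,5,6.5,0,8,0,5,6.5,0,8,0]'

```text
clock: 21.78
position: [0.4962, 0.1729, 0.1625]
tool_rot: [-1.571, -0.0, 1.603]
force: [-1.1, -0.1, -2.0]
grip_width: 0.0128
```

>>> drive_tool --steps '[5,6.5,0,8,0,5,6.5,0,8,0,5,4,0,20,0,5,0,0,20,0,5,0,0,20,0]'

```text
clock: 22.2
position: [0.5127, 0.1729, 0.2386]
tool_rot: [-1.57, -0.0, 1.603]
force: [-0.1, -0.5, -2.4]
grip_width: 0.0129
```

```bash
python3 - <<'E'
from h import *
s=monitor.observe();print(s['position'],s['tool_rot'],s['force'],s['moment'],s['grip_width'])
w=grab('wrist','w9.png');g=grab('scene','s9.png');f=grab('top','t9.png')
import pickle;pickle.dump((w,g,f),open('n9.pkl','wb'))
p=s['position']
for n,F in (('w',w),('g',g),('f',f)): print(n,proj(F,p+[0,0,.005]))
u,v=proj(g,p).astype(int); A=cv2.resize(g['frame'][v-50:v+50,u-50:u+50],(400,400),interpolation=cv2.INTER_CUBIC); print(u,v)
o=np.zeros((400,800,3),np.uint8);o[:,:400]=A;o[:300,400:]=cv2.resize(w['frame'],(400,300));cv2.imwrite('pics/m6.png',o[:,:,::-1])
E
```

```text
[0.51266903 0.17291419 0.23856037] [-1.57045634e+00 -4.30089775e-04  1.60290091e+00] [-0.08012595 -0.47417383 -2.44698529] [ 0.0313903  -0.07796794  0.04633712] 0.01294522965409262
w [279.22702028 276.84741395]
g [369.72027681 211.90831794]
f [176.07924173 195.98291218]
369 212
```

View pics/m6.png

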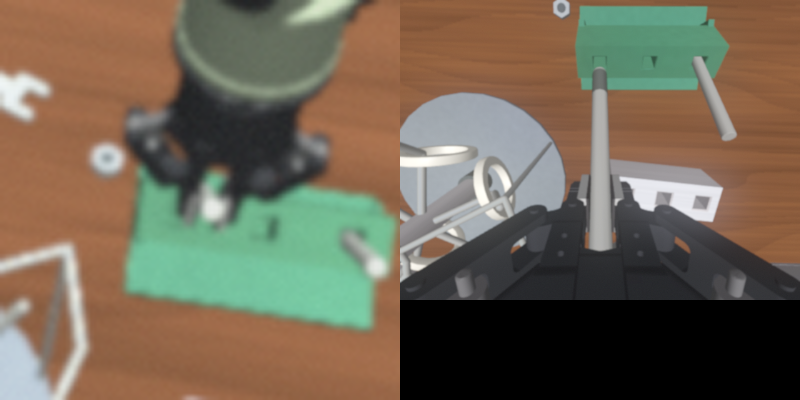

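```bash
cat >> h.py <<'E'
def rodfit(w,p,col=280,lo=60,hi=360):
    pr=w['frame'][lo:hi,col-3:col+4].astype(int).mean(1)
    return pr
E
python3 - <<'E'
from h import *
import pickle
from scipy.optimize import least_squares
w,g,f=pickle.load(open('n9.pkl','rb')); p=np.array([.5127,.1729,.2386+.005])
pr=rodfit(w,p)
for r in list(range(70,140,3))+list(range(325,360,3)): print(r,pr[r-60].round().astype(int),end=' ')
def P(th,s):
    u=np.array([np.sin(th),0,np.cos(th)]); return p-s*u,p+(.17-s)*u,p-(s-.03)*u
fu=lambda v: [proj(w,P(*v)[0])[1]-97, proj(w,P(*v)[1])[1]-347]
r=least_squares(fu,[.68,.13]);print(np.degrees(r.x[0]),r.x[1],[proj(w,q).round(1) for q in P(*r.x)])
E
```

```text
70 [ 85 139 110] 73 [ 85 139 110] 76 [ 85 139 110] 79 [ 84 136 108] 82 [ 90 145 115] 85 [ 90 145 115] 88 [ 90 145 115] 91 [ 90 144 115] 94 [146 159 149] 97 [112 117 113] 100 [108 113 109] 103 [109 113 110] 106 [109 113 110] 109 [109 113 110] 112 [110 114 110] 115 [110 113 110] 118 [110 113 110] 121 [110 113 110] 124 [134 135 132] 127 [177 177 174] 130 [177 177 174] 133 [177 177 174] 136 [178 177 174] 139 [178 178 175] 325 [179 179 177] 328 [179 179 177] 331 [178 179 177] 334 [179 179 177] 337 [178 178 177] 340 [179 179 177] 343 [179 179 177] 346 [179 178 177] 349 [174 173 172] 352 [69 69 70] 355 [45 45 46] 358 [43 44 46] 38.02257327322612 0.13993479688919566 [array([283.3,  97. ]), array([277.6, 347. ]), array([282.7, 123.4])]
```

>>> drive_tool --steps '[5,25,6.5,0,0,5,30,7.5,0,0,5,30,7.5,0,0,5,30,7.5,0,0,5,30,7.5,0,0]'

```text
clock: 22.77
position: [0.6585, 0.2092, 0.2361]
tool_rot: [-1.57, 0.001, 1.603]
force: [-0.0, -1.1, -1.5]
grip_width: 0.0132
```

>>> drive_tool --steps '[5,20,6,0,0,5,10,2.5,-20,0,5,0,0,-15,0,5,0,0,-9,0,5,0,0,0,0]'

```text
clock: 23.18
position: [0.6862, 0.2174, 0.1902]
tool_rot: [-1.567, 0.001, 1.603]
force: [-1.3, -0.2, -2.6]
grip_width: 0.013
```

```bash
cat >> h.py <<'E'
def rel(w,p,off):
    F=np.array(p)+off; print('foot pred',proj(w,F).round(1)); return F
E
python3 - <<'E'
from h import *
import pickle
s=monitor.observe();p=s['position'];print(p,s['tool_rot'],s['force'],s['grip_width'])
w=grab('wrist','w10.png');pickle.dump(w,open('n10.pkl','wb'))
print('foot',proj(w,p+[-.0856,-.0027,-.1045]),'socks',[proj(w,q).round(1) for q in [(.6035,.2150,.075),(.6082,.2742,.075),(.6135,.3337,.075)]])
pr=rodfit(w,p)
for r in list(range(85,135,2)): print(r,pr[r-60].round().astype(int),end=' ')
cv2.imwrite('pics/m7.png',cv2.resize(w['frame'][40:240,180:440],(780,600),interpolation=cv2.INTER_CUBIC)[:,:,::-1])
# dark socket blobs inside bright stand
hsv=cv2.cvtColor(w['frame'],cv2.COLOR_RGB2HSV); st=((w['frame'].min(2)>200)).astype(np.uint8)
cs,h=cv2.findContours(st,cv2.RETR_CCOMP,2)
for c,hh in zip(cs,h[0]):
    if cv2.contourArea(c)>150: print('hole' if hh[3]>=0 else 'outer',cv2.contourArea(c),cv2.boundingRect(c),np.round(cv2.minAreaRect(c),1) if 0 else cv2.minAreaRect(c))
E
```

```text
[0.68616931 0.21737542 0.19024425] [-1.56679469e+00  1.34420060e-03  1.60335533e+00] [-1.25108099 -0.18099174 -2.61453684] 0.013016070971284377
foot [279.9617113   98.21842404] socks [array([280.3, 103.2]), array([355.6, 112.1]), array([430. , 121.8])]
85 [191 189 196] 87 [167 163 167] 89 [123 120 127] 91 [117 114 121] 93 [136 134 140] 95 [143 143 147] 97 [115 116 121] 99 [112 113 119] 101 [112 113 119] 103 [113 113 119] 105 [112 113 119] 107 [112 113 119] 109 [112 113 119] 111 [113 113 119] 113 [112 113 119] 115 [112 113 118] 117 [112 113 118] 119 [112 113 118] 121 [112 113 118] 123 [114 115 120] 125 [150 150 151] 127 [165 164 165] 129 [165 164 165] 131 [165 164 164] 133 [164 164 164] outer 539.0 (25, 175, 43, 35) ((47.10643005371094, 192.27622985839844), (13.470291137695312, 48.58662414550781), 52.00126647949219)
outer 188.0 (11, 169, 15, 22) ((15.824324607849121, 178.55404663085938), (14.414706230163574, 19.99459457397461), 54.462318420410156)
outer 14984.0 (246, 59, 226, 104) ((356.75384521484375, 111.46923065185547), (221.1539306640625, 80.37449645996094), 7.125016689300537)
hole 1244.5 (411, 101, 43, 40) ((431.447021484375, 120.98823547363281), (36.01045608520508, 39.69827651977539), 12.528807640075684)
hole 931.5 (339, 92, 39, 40) ((356.923095703125, 111.61538696289062), (36.466209411621094, 36.96234893798828), 7.125016689300537)
outer 691.0 (27, 54, 33, 57) ((45.4946403503418, 79.55764770507812), (61.04630661010742, 17.397418975830078), 68.74949645996094)
```

>>> drive_tool --steps '[5,1.5,1,-5,0,5,0,0,-5,0,5,0,0,-4,0,5,0,0,0,0,5,0,0,0,0]'

```text
clock: 23.65
position: [0.6887, 0.2188, 0.1794]
tool_rot: [-1.571, 0.0, 1.603]
force: [-0.2, -0.4, -2.6]
grip_width: 0.0134
```

```bash
python3 - <<'E'
from h import *
s=monitor.observe();p=s['position'];print(p,s['tool_rot'],s['force'],s['grip_width'])
w=grab('wrist','w11.png')
print('foot',proj(w,p+[-.0856,-.0027,-.1045]),'socks',[proj(w,q).round(1) for q in [(.6035,.2150,.075),(.6082,.2742,.075),(.6135,.3337,.075)]])
pr=rodfit(w,p)
for r in list(range(75,135,2)): print(r,pr[r-60].round().astype(int)[0],end=' ')
E
```

```text
[0.6887305  0.21878654 0.17935511] [-1.57080433e+00  1.64723672e-04  1.60293324e+00] [-0.16551942 -0.40489417 -2.57535356] 0.013351040233225326
foot [279.70543182  97.57321265] socks [array([278.2,  98. ]), array([357.5, 107.5]), array([435.6, 117.6])]
75 212 77 210 79 191 81 172 83 128 85 116 87 119 89 180 91 212 93 200 95 152 97 115 99 112 101 112 103 112 105 112 107 112 109 112 111 111 113 112 115 111 117 111 119 111 121 110 123 113 125 149 127 164 129 164 131 164 133 163
```

>>> drive_tool --steps '[5,-1,0,-3.5,0,5,0,0,0,0,5,0,0,0,0,5,-5,0,2.7,0,5,-5,0,2.7,0]'

```text
clock: 24.12
position: [0.6773, 0.2189, 0.1813]
tool_rot: [-1.57, -0.0, 1.603]
force: [0.5, 0.3, -2.4]
grip_width: 0.0132
```

>>> drive_tool --steps '[5,-5.2,0,2,0,5,-5.2,0,2,0,5,-5.5,0,1.1,0,5,-5.5,0,1.1,0,5,0,0,0,0]'

```text
clock: 24.53
position: [0.6554, 0.2191, 0.1879]
tool_rot: [-1.571, 0.0, 1.604]
force: [0.7, -1.3, -1.3]
grip_width: 0.0128
```

```bash
python3 - <<'E'
from h import *
s=monitor.observe();p=s['position'];print(p,s['tool_rot'],s['force'],s['moment'],s['grip_width'])
w=grab('wrist','w12.png')
print('sock',proj(w,(.6035,.2150,.075)))
for th in (40,35,30,25,20,15):
    t=np.radians(th);u=np.array([np.sin(t),0.03*np.sin(t),np.cos(t)]);q=p+[0,0,.005]; print(th,[proj(w,q+k*u)[1].round(1) for k in (-.139,-.109,.031)])
pr=rodfit(w,p,lo=20,hi=400)
print([(r,int(pr[r-20].mean())) for r in range(60,400,3)])
E
```

```text
[0.65541093 0.21905578 0.18792459] [-1.57091552e+00  6.67488735e-05  1.60356936e+00] [ 0.7330763  -1.31813677 -1.34887459] [-0.0031135  -0.06994295 -0.02293567] 0.012763842893151188
sock [276.68474766 142.99211461]
40 [np.float64(91.8), np.float64(119.7), np.float64(349.9)]
35 [np.float64(106.2), np.float64(130.9), np.float64(348.6)]
30 [np.float64(120.1), np.float64(142.1), np.float64(346.5)]
25 [np.float64(133.8), np.float64(153.2), np.float64(343.8)]
20 [np.float64(147.2), np.float64(164.3), np.float64(340.4)]
15 [np.float64(160.3), np.float64(175.4), np.float64(336.3)]
[(60, 88), (63, 90), (66, 90), (69, 89), (72, 91), (75, 92), (78, 96), (81, 99), (84, 101), (87, 101), (90, 101), (93, 120), (96, 119), (99, 105), (102, 106), (105, 107), (108, 108), (111, 108), (114, 109), (117, 110), (120, 111), (123, 114), (126, 161), (129, 165), (132, 165), (135, 165), (138, 165), (141, 166), (144, 166), (147, 166), (150, 166), (153, 166), (156, 166), (159, 165), (162, 165), (165, 165), (168, 165), (171, 165), (174, 165), (177, 165), (180, 164), (183, 164), (186, 163), (189, 163), (192, 162), (195, 162), (198, 162), (201, 162), (204, 162), (207, 161), (210, 161), (213, 161), (216, 161), (219, 161), (222, 160), (225, 160), (228, 160), (231, 160), (234, 160), (237, 160), (240, 160), (243, 160), (246, 160), (249, 160), (252, 160), (255, 160), (258, 160), (261, 160), (264, 160), (267, 160), (270, 159), (273, 160), (276, 160), (279, 160), (282, 160), (285, 160), (288, 160), (291, 160), (294, 160), (297, 160), (300, 160), (303, 160), (306, 160), (309, 160), (312, 160), (315, 160), (318, 160), (321, 160), (324, 160), (327, 160), (330, 160), (333, 160), (336, 160), (339, 160), (342, 160), (345, 160), (348, 160), (351, 97), (354, 40), (357, 37), (360, 40), (363, 39), (366, 39), (369, 39), (372, 38), (375, 38), (378, 36), (381, 37), (384, 37), (387, 35), (390, 36), (393, 35), (396, 35), (399, 36)]
```

>>> drive_tool --steps '[5,0,0,15,0,5,24,0,0,0,5,24,0,0,0,5,24,0,0,0,5,24,0,0,0]'

```text
clock: 25.0
position: [0.7536, 0.2184, 0.2023]
tool_rot: [-1.571, 0.0, 1.602]
force: [0.6, 0.3, -1.8]
grip_width: 0.0131
```

>>> drive_tool --steps '[5,0,0,0,0,5,0,0,-20,0,5,0,0,-20,0,5,0,0,-17,0,5,0,0,0,0]'

```text
clock: 25.42
position: [0.7509, 0.2181, 0.1412]
tool_rot: [-1.566, 0.002, 1.603]
force: [-0.9, 0.2, -2.4]
grip_width: 0.0132
```

>>> drive_tool --steps '[5,-13,0,0,0,5,-11,0,0,0,5,-5,0,3,0,5,-5,0,3.5,0,5,-5,0,3,0]'

```text
clock: 25.83
position: [0.7141, 0.2186, 0.1563]
tool_rot: [-1.573, 0.0, 1.602]
force: [3.5, -1.6, -0.4]
grip_width: 0.013
```

>>> drive_tool --steps '[5,-5.4,0,3,0,5,-5.5,0,2.6,0,5,-5.5,0,2.6,0,5,-5.6,0,2.2,0,5,-5.7,0,2.1,0]'

```text
clock: 26.25
position: [0.6861, 0.2187, 0.1685]
tool_rot: [-1.573, -0.0, 1.602]
force: [5.1, -1.3, 0.3]
grip_width: 0.0129
```

```bash
cat >> h.py <<'E'
from scipy.optimize import least_squares
def rodang():
    s=monitor.observe();p=s['position'];print(p.round(4),s['tool_rot'].round(3),s['force'].round(1),s['moment'].round(2),round(s['grip_width'],4))
    w=grab('wrist'); pr=w['frame'][:,277:284].astype(int).mean((1,2))
    e=np.diff(pr); print('edges',[(i,int(pr[i-2]),int(pr[i+3])) for i in range(40,400) if abs(pr[i+2]-pr[i-1])>22 and abs(e[i])==max(abs(e[i-3:i+4]))])
    for th in (40,35,30,25,20,15,10,5,0,-5):
        t=np.radians(th);u=np.array([np.sin(t),0.03*np.sin(t),np.cos(t)]);q=p+[0,0,.005]; print(th,[int(proj(w,q+k*u)[1].round()) for k in (-.139,-.109,.031)],end='; ')
    return w,p
E
python3 -c "
from h import *
rodang()"
```

```text
[0.6861 0.2187 0.1685] [-1.573 -0.     1.602] [ 5.1 -1.3  0.3] [-0.25 -1.53  0.01] 0.0129
edges [(53, 105, 216), (84, 180, 120), (90, 120, 217), (145, 215, 102), (162, 97, 142), (350, 139, 40)]
40 [92, 119, 350]; 35 [106, 131, 349]; 30 [120, 142, 347]; 25 [134, 153, 344]; 20 [147, 164, 340]; 15 [160, 175, 336]; 10 [173, 186, 332]; 5 [186, 197, 326]; 0 [199, 208, 320]; -5 [212, 220, 314];
```

>>> drive_tool --steps '[5,-5.7,0,2.0,0,5,-5.8,0,1.7,0,5,-5.8,0,1.6,0,5,-6,0,1.3,0,5,-6,0,1.0,0]'

```text
clock: 26.72
position: [0.6558, 0.2188, 0.1751]
tool_rot: [-1.571, 0.0, 1.603]
force: [4.5, -1.2, 0.1]
grip_width: 0.0129
```

>>> drive_tool --steps '[5,-6,0,0.8,0,5,-6,0,0.5,0,5,-6,0,0.3,0,5,-4,0,0,0,5,0,0,0,0]'

```text
clock: 27.13
position: [0.6335, 0.2188, 0.1766]
tool_rot: [-1.57, 0.0, 1.603]
force: [1.7, -1.3, -1.6]
grip_width: 0.0129
```

```bash
python3 -c "
from h import *
rodang()"
```

```text
[0.6335 0.2188 0.1766] [-1.57   0.     1.603] [ 1.7 -1.3 -1.6] [-0.38 -0.58  0.01] 0.0129
edges [(133, 136, 216), (155, 216, 198), (174, 218, 144), (187, 145, 211), (210, 217, 98), (336, 102, 173), (351, 170, 36)]
40 [92, 120, 350]; 35 [106, 131, 349]; 30 [120, 142, 346]; 25 [134, 153, 344]; 20 [147, 164, 340]; 15 [160, 175, 336]; 10 [173, 187, 331]; 5 [186, 198, 326]; 0 [199, 209, 320]; -5 [212, 220, 313];
```

>>> drive_tool --steps '[5,1,0,3,0,5,0,0,15,0,5,0,0,20,0,5,0,0,15,0,5,0,0,0,0]'

```text
clock: 27.6
position: [0.6361, 0.2199, 0.2325]
tool_rot: [-1.573, -0.002, 1.603]
force: [-0.3, 0.5, -1.8]
grip_width: 0.0134
```

```bash
python3 -c "
from h import *
w,p=rodang()
pr=w['frame'][:,277:284].astype(int).mean((1,2));print([(i,int(pr[i])) for i in range(160,350,4)])
print('sock',[proj(w,q).round(1) for q in [(.6035,.2150,.075),(.6082,.2742,.075),(.6135,.3337,.075)]])
import pickle;pickle.dump(w,open('n13.pkl','wb'))
b=w['frame'][210];print([int(x) for x in b[240:330:3].mean(1)])
"
```

```text
[0.6361 0.2199 0.2325] [-1.573 -0.002  1.603] [-0.3  0.5 -1.8] [ 0.05 -0.03  0.02] 0.0134
edges [(126, 110, 216), (163, 218, 144), (171, 145, 215), (191, 216, 109), (212, 81, 110), (337, 104, 175), (351, 171, 37)]
40 [91, 119, 350]; 35 [106, 131, 349]; 30 [120, 142, 347]; 25 [133, 153, 344]; 20 [147, 164, 340]; 15 [160, 175, 336]; 10 [173, 186, 332]; 5 [186, 197, 326]; 0 [199, 208, 320]; -5 [211, 219, 314]; [(160, 219), (164, 156), (168, 144), (172, 193), (176, 221), (180, 218), (184, 219), (188, 219), (192, 126), (196, 108), (200, 106), (204, 84), (208, 81), (212, 89), (216, 110), (220, 109), (224, 108), (228, 107), (232, 106), (236, 105), (240, 105), (244, 105), (248, 104), (252, 104), (256, 103), (260, 103), (264, 103), (268, 103), (272, 103), (276, 103), (280, 103), (284, 103), (288, 103), (292, 102), (296, 102), (300, 103), (304, 102), (308, 102), (312, 102), (316, 103), (320, 102), (324, 103), (328, 102), (332, 103), (336, 110), (340, 175), (344, 175), (348, 176)]
sock [array([275.5, 159.2]), array([336.6, 166.1]), array([397.1, 173.5])]
[91, 92, 92, 92, 93, 93, 95, 96, 96, 97, 95, 79, 78, 81, 81, 79, 88, 100, 99, 101, 100, 101, 100, 101, 102, 103, 102, 102, 103, 103]
```

```bash
python3 -c "
from h import *
import pickle
w=pickle.load(open('n13.pkl','rb'))
print('edge',ray(w,(280.5,203),.0985))
im=w['frame']
cv2.imwrite('pics/m8.png',cv2.resize(im[110:230,230:430],(800,480),interpolation=cv2.INTER_CUBIC)[:,:,::-1])
"
```

```text
edge [0.64026226 0.22097561 0.0985    ]
```

View pics/m8.png

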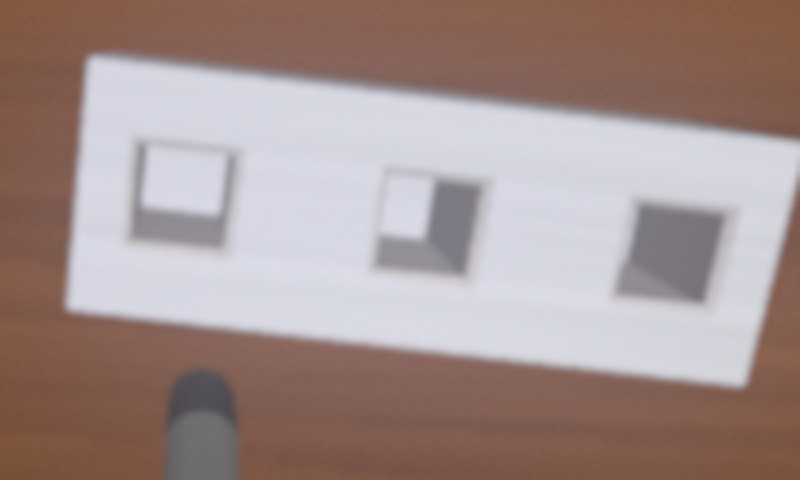

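>>> drive_tool --steps '[5,-14,-2,0,0,5,-14,-2,0,0,5,-13.8,-1.4,0,0,5,0,0,0,0,5,0,0,0,0]'

```text
clock: 28.07
position: [0.5932, 0.2133, 0.2289]
tool_rot: [-1.57, 0.0, 1.603]
force: [0.4, -0.3, -1.9]
grip_width: 0.0132
```

>>> drive_tool --steps '[5,0,0,-8,0,5,0,0,-8,0,5,0,0,-8,0,5,0,0,-8,0,5,0,0,-4,0]'

```text
clock: 28.48
position: [0.5932, 0.2132, 0.1917]
tool_rot: [-1.569, 0.0, 1.603]
force: [0.8, 0.2, -3.7]
grip_width: 0.0134
```

>>> drive_tool --steps '[5,0,0.5,-8,0,5,0,0,-8,0,5,0,0,-8,0,5,0,0,-8,0,5,0,0,-4,0]'

```text
clock: 28.9
position: [0.5933, 0.2138, 0.1562]
tool_rot: [-1.57, 0.0, 1.603]
force: [0.3, -0.2, -2.4]
grip_width: 0.013
```

>>> drive_tool --steps '[5,0,0,0,0,30,0,0,0,0,30,0,0,0,0,30,0,0,0,0,30,0,0,0,0]'

```text
clock: 29.32
position: [0.5938, 0.214, 0.1581]
tool_rot: [-1.572, -0.0, 1.603]
force: [-0.5, -0.5, 0.1]
grip_width: 0.0297
```

>>> drive_tool --steps '[30,0,0,20,0,30,0,0,40,0,30,0,0,40,0,35,-20,0,0,0,40,-30,0,0,0]'

```text
clock: 29.73
position: [0.5451, 0.2143, 0.2596]
tool_rot: [-1.575, -0.002, 1.601]
force: [-0.2, 0.5, -0.8]
grip_width: 0.04
```

```bash
python3 -c "
from h import *
s=monitor.observe();print(s['position'])
w=grab('wrist','w14.png');f=grab('top','t14.png');g=grab('scene','s14.png')
import pickle;pickle.dump((w,f,g),open('n14.pkl','wb'))
for n,F in (('w',w),('f',f),('g',g)):
    a=proj(F,(.6035,.2155,.185));b=proj(F,(.6035,.2155,.080));print(n,a.round(1),b.round(1),[F['frame'][int(r[1]),int(r[0])] for r in (a*t+b*(1-t) for t in (1.1,.95,.75,.5,.25,0)) if 0<=r[1]<420])
"
```

```text
[0.54508416 0.21425542 0.25958144]
w [278.7 290.8] [279.  238.2] [array([155, 111,  86], dtype=uint8), array([201, 205, 205], dtype=uint8), array([134, 132, 132], dtype=uint8), array([136, 134, 136], dtype=uint8), array([138, 137, 139], dtype=uint8), array([140, 139, 141], dtype=uint8)]
f [164.7 166.8] [174.9 178.1] [array([126, 137, 115], dtype=uint8), array([126, 136, 116], dtype=uint8), array([127, 138, 117], dtype=uint8), array([104, 111,  95], dtype=uint8), array([48, 49, 53], dtype=uint8), array([80, 86, 77], dtype=uint8)]
g [378.6 255.3] [372.3 272.4] [array([221, 223, 223], dtype=uint8), array([215, 223, 225], dtype=uint8), array([120, 122, 118], dtype=uint8), array([120, 122, 119], dtype=uint8), array([128, 130, 128], dtype=uint8), array([122, 124, 121], dtype=uint8)]
```

>>> drive_tool --steps '[40,-17,17.5,0,0,40,-17,18,0,0,40,-17,18,0,0,40,-17,18,0,0,40,-16,17,0,0]'

```text
clock: 30.3
position: [0.4593, 0.3034, 0.2577]
tool_rot: [-1.571, -0.0, 1.603]
force: [0.4, 0.2, 0.5]
grip_width: 0.0398
```

>>> drive_tool --steps '[40,0,0,-20,0,40,0,0,-20,0,40,0,0,-20,0,40,0,0,-10,0,40,0,0,0,0]'

```text
clock: 30.72
position: [0.4593, 0.302, 0.1858]
tool_rot: [-1.568, 0.001, 1.603]
force: [-0.1, 0.1, 0.0]
grip_width: 0.0401
```

```bash
python3 -c "
from h import *
s=monitor.observe();print(s['position'],s['tool_rot'],s['qpos'].round(2))
w=grab('wrist','w15.png');t=proj(w,(.4873,.3022,.1589));print(t, proj(w,(.4068,.299,.0656)))
for r in (150,180,210,240,270,int(t[1])-8,int(t[1])):
    b=w['frame'][r].astype(int); m=np.nonzero((b.max(1)-b.min(1)<14)&(b.mean(1)>110)&(np.abs(np.arange(560)-t[0])<35))[0]; print(r,m.min() if len(m) else 0,m.max() if len(m) else 0,len(m))
"
```

```text
[0.4593388  0.30201905 0.18581483] [-1.56839760e+00  1.20769142e-03  1.60286786e+00] [-0.16  0.57 -0.74  1.83  0.47  0.93  0.49]
[278.31868272 291.31231572] [278.23419782 141.8805512 ]
150 271 286 16
180 270 286 17
210 269 286 18
240 268 287 20
270 267 287 21
283 266 287 22
291 244 313 70
```

>>> drive_tool --steps '[40,2,-0.5,-20,0,40,0,0,-20,0,40,0,0,-15,0,40,0,0,-6,0,40,0,0,0,0]'

```text
clock: 31.18
position: [0.4617, 0.302, 0.1265]
tool_rot: [-1.57, 0.0, 1.603]
force: [0.1, 0.4, -0.3]
grip_width: 0.04
```

>>> drive_tool --steps '[5,0,0,0,0,5,0,0,0,0,5,0,0,0,0,5,0,0,0,0,5,0,0,0,0]'

```text
clock: 31.6
position: [0.4624, 0.3021, 0.1276]
tool_rot: [-1.573, -0.001, 1.603]
force: [2.0, -2.2, 7.1]
grip_width: 0.0132
```

>>> drive_tool --steps '[5,3,0,4,0,5,6.5,0,8,0,5,6.5,0,8,0,5,6.5,0,8,0,5,6.5,0,8,0]'

```text
clock: 32.02
position: [0.4915, 0.302, 0.1637]
tool_rot: [-1.571, -0.0, 1.603]
force: [-1.0, 0.0, -2.4]
grip_width: 0.013
```

>>> drive_tool --steps '[5,6.5,0,8,0,5,6.5,0,8,0,5,4,0,20,0,5,0,0,20,0,5,0,0,15,0]'

```text
clock: 32.43
position: [0.5082, 0.3022, 0.2355]
tool_rot: [-1.571, -0.001, 1.603]
force: [-0.2, 0.5, -1.7]
grip_width: 0.0134
```

```bash
python3 -c "
from h import *
w,p=rodang()"
```

```text
[0.5082 0.3022 0.2355] [-1.571e+00 -1.000e-03  1.603e+00] [-0.2  0.5 -1.7] [ 0.01 -0.05  0.01] 0.0134
edges [(97, 162, 125), (125, 125, 192), (351, 190, 55)]
40 [92, 120, 350]; 35 [106, 131, 349]; 30 [120, 142, 347]; 25 [134, 153, 344]; 20 [147, 164, 340]; 15 [160, 175, 336]; 10 [173, 186, 332]; 5 [186, 197, 326]; 0 [199, 209, 320]; -5 [212, 220, 314];
```

>>> drive_tool --steps '[5,30,1.5,0,0,5,35,1.5,0,0,5,35,1.5,0,0,5,35,1.5,0,0,5,35,1.5,0,0]'

```text
clock: 32.9
position: [0.6795, 0.3088, 0.2337]
tool_rot: [-1.571, 0.0, 1.602]
force: [0.6, 0.9, -1.0]
grip_width: 0.013
```

>>> drive_tool --steps '[5,35,0,0,0,5,30,0,0,0,5,16,0,-20,0,5,0,0,-25,0,5,0,0,-25,0]'

```text
clock: 33.32
position: [0.7594, 0.3093, 0.1621]
tool_rot: [-1.571, -0.0, 1.602]
force: [-0.2, 1.7, -3.8]
grip_width: 0.0128
```

>>> drive_tool --steps '[5,0,0,-23,0,5,0,0,0,0,5,0,0,0,0,5,0,0,0,0,5,0,0,0,0]'

```text
clock: 33.73
position: [0.7593, 0.3098, 0.1429]
tool_rot: [-1.573, -0.001, 1.603]
force: [0.3, -0.1, -1.6]
grip_width: 0.0129
```

>>> drive_tool --steps '[5,-13,0,0,0,5,-11,0,0,0,5,-5,0,3,0,5,-5,0,3.5,0,5,-5,0,3,0]'

```text
clock: 34.15
position: [0.7204, 0.3093, 0.1518]
tool_rot: [-1.573, -0.0, 1.602]
force: [5.6, -1.5, -0.2]
grip_width: 0.0132
```

>>> drive_tool --steps '[5,-5.4,0,3,0,5,-5.5,0,2.6,0,5,-5.5,0,2.6,0,5,-5.6,0,2.2,0,5,-5.7,0,2.1,0]'

```text
clock: 34.57
position: [0.6922, 0.3093, 0.1636]
tool_rot: [-1.573, -0.0, 1.602]
force: [4.4, -1.7, 1.0]
grip_width: 0.0129
```

>>> drive_tool --steps '[5,-5.7,0,2.0,0,5,-5.8,0,1.7,0,5,-5.8,0,1.6,0,5,-6,0,1.3,0,5,-6,0,1.0,0]'

```text
clock: 34.98
position: [0.6619, 0.3094, 0.1702]
tool_rot: [-1.571, 0.0, 1.603]
force: [3.3, -0.8, 0.7]
grip_width: 0.013
```

>>> drive_tool --steps '[5,-6,0,0.8,0,5,-6,0,0.5,0,5,-5,0,0.3,0,5,0,0,0,0,5,0,0,0,0]'

```text
clock: 35.4
position: [0.6452, 0.3095, 0.1717]
tool_rot: [-1.57, 0.0, 1.603]
force: [1.0, -0.7, -2.1]
grip_width: 0.0127
```

>>> drive_tool --steps '[5,1,0,3,0,5,0,0,15,0,5,0,0,20,0,5,0,0,15,0,5,0,0,0,0]'

```text
clock: 35.82
position: [0.6474, 0.3107, 0.2291]
tool_rot: [-1.574, -0.003, 1.603]
force: [0.2, -1.0, -1.3]
grip_width: 0.013
```

```bash
python3 -c "
from h import *
w,p=rodang()
print([proj(w,q).round(1) for q in [(.6035,.2150,.075),(.6082,.2742,.075),(.6135,.3337,.075)]])
pr=w['frame'][:,277:284].astype(int).mean((1,2));print([(i,int(pr[i])) for i in range(170,240,2)])
import pickle;pickle.dump(w,open('n16.pkl','wb'))
st=(w['frame'].min(2)>200).astype(np.uint8)
cs,h=cv2.findContours(st,cv2.RETR_CCOMP,2)
for c,hh in zip(cs,h[0]):
    if cv2.contourArea(c)>100: print('hole' if hh[3]>=0 else 'outer',cv2.contourArea(c),cv2.boundingRect(c),cv2.minAreaRect(c)[0])
for r in (208,214,225,235): print(r,[int(x) for x in w['frame'][r][262:300:2].mean(1)])
"
```

```text
[0.6474 0.3107 0.2291] [-1.574 -0.003  1.603] [ 0.2 -1.  -1.3] [-0.06 -0.02  0.03] 0.013
edges [(122, 121, 230), (188, 228, 123), (209, 95, 126), (342, 116, 186), (351, 182, 40)]
40 [91, 119, 350]; 35 [106, 130, 349]; 30 [120, 142, 347]; 25 [133, 153, 344]; 20 [147, 164, 341]; 15 [160, 175, 336]; 10 [173, 186, 332]; 5 [186, 197, 326]; 0 [199, 208, 320]; -5 [211, 219, 314]; [array([178.3, 144.3]), array([241.8, 151.4]), array([304.7, 159.1])]
[(170, 235), (172, 233), (174, 230), (176, 229), (178, 231), (180, 232), (182, 232), (184, 232), (186, 228), (188, 183), (190, 126), (192, 123), (194, 120), (196, 119), (198, 113), (200, 101), (202, 98), (204, 97), (206, 95), (208, 96), (210, 117), (212, 126), (214, 125), (216, 125), (218, 124), (220, 123), (222, 123), (224, 122), (226, 121), (228, 121), (230, 121), (232, 120), (234, 120), (236, 119), (238, 119)]
outer 10373.5 (151, 108, 186, 85) (240.0379638671875, 150.50437927246094)
hole 411.5 (291, 146, 31, 28) (305.6707458496094, 158.4634246826172)
hole 422.0 (228, 136, 28, 31) (241.8564453125, 150.93563842773438)
208 [112, 112, 113, 112, 111, 96, 93, 93, 97, 98, 97, 93, 90, 99, 109, 109, 108, 108, 108]
214 [105, 107, 106, 105, 104, 109, 120, 125, 125, 126, 125, 126, 121, 110, 105, 107, 107, 106, 107]
225 [105, 104, 105, 105, 106, 111, 118, 120, 122, 121, 122, 123, 120, 112, 103, 103, 102, 101, 100]
235 [103, 104, 103, 103, 103, 112, 117, 119, 119, 119, 119, 120, 119, 112, 104, 103, 102, 104, 102]
```

```bash
python3 -c "
from h import *
import pickle
w=pickle.load(open('n16.pkl','rb'))
e=ray(w,(280,199.5),.095);s=ray(w,(305.7,158.5),.075);print(e,s,'move',s-e-[.007,0,0])
"
```

```text
[0.64839096 0.31136438 0.095     ] [0.61288066 0.33462623 0.075     ] move [-0.0425103   0.02326186 -0.02      ]
```

>>> drive_tool --steps '[5,-14,8,0,0,5,-14,8,0,0,5,-12,7,0,0,5,0,0,0,0,5,0,0,0,0]'

```text
clock: 36.28
position: [0.606, 0.333, 0.2247]
tool_rot: [-1.57, 0.0, 1.604]
force: [0.5, 0.1, -1.4]
grip_width: 0.013
```

>>> drive_tool --steps '[5,0,0,-8,0,5,0,0,-8,0,5,0,0,-8,0,5,0,0,-8,0,5,0,0,-2,0]'

```text
clock: 36.7
position: [0.6062, 0.3318, 0.1885]
tool_rot: [-1.569, 0.001, 1.603]
force: [-0.6, -0.8, -2.0]
grip_width: 0.0131
```

Foot is about 20 mm inside the socket with no resistance; continue down and release.

>>> drive_tool --steps '[5,0,0.5,-8,0,5,0,0,-8,0,5,0,0,-8,0,5,0,0,-8,0,5,0,0,-1,0]'

```text
clock: 37.12
position: [0.6061, 0.3325, 0.1559]
tool_rot: [-1.569, 0.001, 1.603]
force: [-0.0, -0.3, -2.5]
grip_width: 0.013
```

>>> drive_tool --steps '[5,0,0,0,0,30,0,0,0,0,30,0,0,0,0,30,0,0,0,0,30,0,0,0,0]'

```text
clock: 37.53
position: [0.6067, 0.3331, 0.1583]
tool_rot: [-1.571, -0.0, 1.603]
force: [-0.6, 1.0, -0.1]
grip_width: 0.0301
```

>>> drive_tool --steps '[30,0,0,20,0,30,0,0,40,0,30,0,0,40,0,35,-20,0,0,0,40,-30,0,0,0]'

```text
clock: 37.95
position: [0.5582, 0.3331, 0.2598]
tool_rot: [-1.574, -0.002, 1.6]
force: [0.2, 1.4, -1.4]
grip_width: 0.0401
```

>>> drive_tool --steps '[40,-30,-10,20,0,40,-35,-10,0,0,40,-25,-10,0,0,40,0,0,0,0,40,0,0,0,0]'

```text
clock: 38.37
position: [0.4663, 0.3026, 0.2788]
tool_rot: [-1.573, 0.0, 1.603]
force: [0.7, 0.2, 0.1]
grip_width: 0.0402
```

```bash
python3 -c "
from h import *
s=monitor.observe();print(s['position'],s['force'].round(1))
w=grab('wrist','w17.png');f=grab('top','t17.png');g=grab('scene','s17.png')
rings(f)
# rod cap centres: bright blobs in each view near predicted caps
for X in ((.6035,.2155),(.6130,.3345)):
  for n,F in (('w',w),('g',g),('f',f)):
    q=[proj(F,(*X,z)) for z in (.195,.183,.16,.13,.10,.08)];print(n,[(int(a[0]),int(a[1]),F['frame'][int(a[1]),int(a[0])].tolist()) for a in q if 0<=a[0]<560 and 0<=a[1]<420])
    if n=='w' and q[2][1]<418:
      r=int(q[2][1]);print('  row',r,F['frame'][r,int(q[2][0])-25:int(q[2][0])+25:2].astype(int).mean(1).round().astype(int).tolist())
a=cv2.imread('pics/t4.png').astype(int);b=cv2.imread('pics/t17.png').astype(int)
d=np.abs(a-b).max(2)[120:215,215:320]; print('tree diff px',(d>40).sum())
a=cv2.imread('pics/s9.png').astype(int);b=cv2.imread('pics/s17.png').astype(int)
d=np.abs(a-b).max(2)[200:320,220:340]; print('tree scene diff',(d>40).sum())
"
```

```text
[0.46625817 0.3026327  0.27876532] [0.7 0.2 0.1]
ring [416.4 161.6] [33.4 36.1] [ 0.6379 -0.4713]
ring [265.8 146.4] [ 88.3 116.5] [ 0.7064 -0.0351]
w [(175, 360, [153, 104, 72]), (180, 350, [175, 180, 181]), (187, 333, [58, 57, 60]), (195, 314, [62, 59, 62]), (202, 298, [74, 72, 75]), (206, 288, [85, 83, 87])]
  row 333 [85, 85, 85, 85, 84, 84, 86, 86, 85, 85, 73, 57, 58, 57, 58, 58, 57, 60, 60, 61, 69, 83, 88, 81, 66]
g [(379, 253, [224, 225, 225]), (378, 255, [231, 238, 240]), (377, 259, [123, 125, 120]), (375, 264, [125, 126, 122]), (373, 269, [126, 129, 125]), (372, 272, [123, 125, 121])]
f [(163, 165, [112, 70, 46]), (164, 167, [169, 163, 160]), (167, 169, [182, 190, 194]), (170, 172, [80, 80, 76]), (173, 176, [84, 83, 80]), (174, 178, [90, 89, 88])]
w [(309, 372, [55, 55, 57]), (308, 362, [62, 60, 63]), (306, 344, [136, 135, 135]), (304, 324, [143, 142, 141]), (302, 307, [149, 147, 148]), (301, 298, [149, 147, 149])]
  row 344 [125, 124, 123, 123, 124, 123, 124, 124, 123, 127, 135, 137, 136, 133, 127, 122, 117, 117, 116, 117, 114, 115, 113, 114, 112]
g [(425, 265, [229, 233, 233]), (424, 267, [230, 237, 239]), (421, 271, [117, 119, 115]), (419, 276, [126, 129, 125]), (416, 280, [122, 125, 121]), (414, 283, [117, 119, 115])]
f [(115, 164, [113, 70, 46]), (117, 165, [162, 157, 151]), (120, 168, [166, 172, 176]), (124, 171, [82, 82, 80]), (128, 174, [79, 80, 76]), (131, 176, [79, 79, 78])]
tree diff px 1
tree scene diff 0
```

```bash
python3 -c "
from workcell import workorder
print(workorder.job_done())"
```

```text
the job is handed in; nothing more can be done
None
```

The job is done and handed in: the two loose white rings hang on hooks 2 and 3. The two tie rods stand foot down in sockets at opposite ends of the rod stand. It took about 38 s of robot time out of the 210 s allowed.

- **Rings:** I turned the tree by its bar handle, about -94° and then -72°, to bring hooks 2 and 3 to the open front. I gripped each ring by its rim, lowered it over the hook tip and let go. Pictures after each release showed the ring hanging.
- **Rods:** I pulled each rod out along its lean and swung it upright against the side face of the stand, then lowered it into its socket. My first attempt to right a rod inside the socket failed. The foot rode over the rim with only small forces, so I used the side face instead.

**Last checks:**
- Both rods' pixels match upright, fully seated rods in all three cameras. The numbers are weaker for the second rod in the wrist view, where its top seems to be hidden by the gripper.
- The tree is unchanged since the second ring was hung, with at most one pixel differing.
- No white ring is left on the bench, and the gripper is clear of everything.
- These end checks were by pixel values only, because I had used all 16 picture views.

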